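# Load carrier boards on the inspection turntable

### The job

Load every board that lies in the tray into the nest of its own colour on the indexing table: each time turn the dial by its knob until that nest stands at the yellow mark in front, lay the board in with its hole end inwards on the locating pin, and nudge it in under the keeper until its hole drops over the pin and it lies flat. Handle a board in its nest only while that nest is at the mark, and when all are down turn the dial to its last stop, the inspection stop. Leave everything else on the bench alone.

Things in the scene. Friction and masses are not known exactly. Their poses are not given: they have to be found in the camera images.
- turntable: Fixed round grey base of an indexing table, origin under its middle, on the bench; its -x axis points to the front (robot) side, where a yellow mark is on the rim. A camera post stands at its far right, 235 mm from the centre; its head hangs 165 mm above the bench, 125 mm from the centre. On it turns an aluminium dial, 390 mm across, top face 45 mm above the bench.
- dial (a joint): Angle of the dial, growing counter-clockwise seen from above. Spring detents hold it at four stops: 0 (red nest at the mark), 0.785 (green nest there), 1.571 (blue nest there), 2.356 (last, inspection stop; hard ends 0.1 rad outside the first and last). Let go, it settles into the nearest stop; turning it over to the next takes up to about 0.3 N m.
- knob (a point): Grip point of the dial's knob, on the dial's axis, 91 mm above the bench: black bar 64 mm long, 16 mm thick, from 71 to 107 mm above the bench, on a 60 mm hub. The point turns with the dial; its x axis lies along the bar (at dial 0 also along the x axis of turntable).
- board_red: Loose red board, 140 g, 90 x 54 x 5 mm (x, y, z), origin at the centre of its underside. An aluminium heat sink on it serves as a grip: 34 mm (x) by 26 mm (y), centred at x = -12 mm, from 5 to 38 mm above the underside. A 14 mm through hole lies at x = +25 mm, y = 0; that end (+x) goes inwards, towards the knob. May be absent.
- nest_red (a point): Red nest on the dial, one of three 45 degrees apart; origin on the dial's top face, 128 mm from the dial's axis, where the red board's origin lies when seated; x axis points inwards to the dial's axis, z up. Two red side guides, 60 mm apart inside, 5 mm thick, 10 mm high, run from x = -28 to +38 mm.
- keeper_red (a point): Keeper of the red nest, dark steel, at its inner end; the point is the lip's outer lower edge, 15 mm above the dial at x = +38 mm of the nest. The lip runs from there to the back stop at x = 50 mm, 46 mm wide, 5 mm thick. The board's inner 7 mm slides under it, so the board cannot be lowered straight onto the pin.
- pin_red (a point): Foot of the red nest's locating pin on the dial's face: 8 mm diameter, 6.5 mm high, tapered top, at x = +25 mm of the nest. A board laid 8 to 17 mm too far out rests on the pin and on its outer edge (about 5 degrees of tilt); pushed inwards it drops flat, the pin in its hole (3 mm play all round).
- board_green: Loose green board, 140 g, 90 x 54 x 5 mm (x, y, z), origin at the centre of its underside. An aluminium heat sink on it serves as a grip: 34 mm (x) by 26 mm (y), centred at x = -12 mm, from 5 to 38 mm above the underside. A 14 mm through hole lies at x = +25 mm, y = 0; that end (+x) goes inwards, towards the knob. May be absent.
- nest_green (a point): Green nest on the dial, one of three 45 degrees apart; origin on the dial's top face, 128 mm from the dial's axis, where the green board's origin lies when seated; x axis points inwards to the dial's axis, z up. Two green side guides, 60 mm apart inside, 5 mm thick, 10 mm high, run from x = -28 to +38 mm.
- keeper_green (a point): Keeper of the green nest, dark steel, at its inner end; the point is the lip's outer lower edge, 15 mm above the dial at x = +38 mm of the nest. The lip runs from there to the back stop at x = 50 mm, 46 mm wide, 5 mm thick. The board's inner 7 mm slides under it, so the board cannot be lowered straight onto the pin.
- pin_green (a point): Foot of the green nest's locating pin on the dial's face: 8 mm diameter, 6.5 mm high, tapered top, at x = +25 mm of the nest. A board laid 8 to 17 mm too far out rests on the pin and on its outer edge (about 5 degrees of tilt); pushed inwards it drops flat, the pin in its hole (3 mm play all round).
- board_blue: Loose blue board, 140 g, 90 x 54 x 5 mm (x, y, z), origin at the centre of its underside. An aluminium heat sink on it serves as a grip: 34 mm (x) by 26 mm (y), centred at x = -12 mm, from 5 to 38 mm above the underside. A 14 mm through hole lies at x = +25 mm, y = 0; that end (+x) goes inwards, towards the knob. May be absent.
- nest_blue (a point): Blue nest on the dial, one of three 45 degrees apart; origin on the dial's top face, 128 mm from the dial's axis, where the blue board's origin lies when seated; x axis points inwards to the dial's axis, z up. Two blue side guides, 60 mm apart inside, 5 mm thick, 10 mm high, run from x = -28 to +38 mm.
- keeper_blue (a point): Keeper of the blue nest, dark steel, at its inner end; the point is the lip's outer lower edge, 15 mm above the dial at x = +38 mm of the nest. The lip runs from there to the back stop at x = 50 mm, 46 mm wide, 5 mm thick. The board's inner 7 mm slides under it, so the board cannot be lowered straight onto the pin.
- pin_blue (a point): Foot of the blue nest's locating pin on the dial's face: 8 mm diameter, 6.5 mm high, tapered top, at x = +25 mm of the nest. A board laid 8 to 17 mm too far out rests on the pin and on its outer edge (about 5 degrees of tilt); pushed inwards it drops flat, the pin in its hole (3 mm play all round).
- tray: Fixed yellow tray, 224 x 147 mm, 18 mm high, four compartments (2 x 2, each about 104 x 66 mm inside), walls and floor 5 mm thick, origin under its centre; may stand left or right of the table. Each board lies in a compartment, its +x roughly along the tray's x; a small copper cooler lies in the fourth.
- chipset_cooler: Bystander: small copper cooler, 40 x 40 x 22 mm, in the tray; leave it alone.
- disk_drive: Bystander: hard disk drive, 146 x 101 x 24 mm, in a fixed open carton (200 x 150 x 50 mm) on the other side of the table from the tray; leave it alone.
- screwdriver: Bystander: loose screwdriver; leave it alone.
- flux_jar: Bystander: small jar, 52 mm across, 60 mm high; leave it alone.
- cleaner_bottle: Bystander: bottle, 56 mm across, 170 mm high; leave it alone.
- multimeter: Bystander: yellow multimeter, 150 x 80 x 41 mm; leave it alone.
- cleaning_brush: Bystander: loose brush; leave it alone.
- memory_box: Bystander: clear plastic box, 150 x 60 x 40 mm; leave it alone.

How it is judged:
By the outcome, as a careful person would: the job done as asked, in the order asked, and still so for the second after the job is handed in, with the robot touching nothing.
Of board_red, board_green, board_blue only 2 to 3 are there at a start; the rules pass over those that are not, and their reading is None.
At some moment in a run one of board_red, board_green, board_blue may be knocked a few centimetres aside while the robot is not near it.
Once in a run the grip may slacken for a moment while it holds something.
It also fails if it takes over 210 s, if anything falls off the work surface, if the arm or the gripper's body presses on something with over 40 N, if the wrist force passes 120 N, or if a joint passes its speed limit or range.

### The arm

A 6-joint arm with a two-finger parallel gripper is mounted at the origin on the work surface. World frame = base frame: x ahead of the robot, y to its left, z up, the work surface at z = 0. Lengths are in m, angles in rad, forces in N, time in s.
With the tool pointing down it reaches from about 0.275 to 0.75 m from the base axis. Payload 10.2 kg.
Tool frame: the origin (TCP) lies where the fingers leave the gripper's body, on its centre line; the fingertips stand 64 mm ahead of it and the grasp point (between the pads) lies 45 mm ahead of it; z points along the fingers, y is the line along which they close (so a half turn about z gives the same grasp; the last joint's range is limited). The gripper opens to 88 mm and grips with 3 to 60 N. Pads are 18 mm wide; open, the fingers measure 123 mm over their backs; the gripper's body (75 mm by 187 mm) begins 45 mm behind the grasp point.
Start: joints at [0.95, 0.313, 1.498, -0, 1.331, -0.223], TCP at [0.203, 0.484, 0.303] pointing down, gripper open.
Joint ranges: [-2.94, 2.94], [-0.97, 2.17], [0.19, 2.56], [-1.23, 4.37], [0.02, 3.11], [-2.88, 2.88]. Speed limits (rad/s): [2.39, 2.39, 3.01, 3.14, 3.14, 3.14].

### API

Orientations are given as a unit quaternion [w, x, y, z].
In Python, from cell import ctrl gives the robot as it stands.
- The arm moves only by the shell command python3 steer.py FILE [OPENING] [FORCE], which reads ROWS from the file FILE. ROWS is one flat JSON list of numbers that holds 1 to 10 rows one after another, with no inner brackets; each row has 6 numbers: dx, dy, dz in m, then a rotation vector rx, ry, rz in rad; each row is the pose to reach, as a shift and turn from the pose commanded when the command began, along the tool's axes at that moment; what a row does not reach only later rows make up. A row lasts 1/12 s, in which the tool goes at most 0.0417 m and 0.125 rad, less where a joint would pass 70% of its speed; a pose out of reach is approached as far as the arm can. OPENING is the opening from 0.0 (shut) to 1.0 (fully open), set as the command begins (- or left out keeps the last). The fingers move at their own pace and stop on an object; FORCE is the grip in N (left out, the last holds). Time passes only in rows, so rows that do not move let the fingers close. It prints the time, the measured TCP pose, the force, the opening and the grip force at its end. Input that does not fit is refused with a message, and nothing moves.
- ctrl.sense(): the state, without advancing time (a new reading comes with each control period).
- ctrl.camera(name): name is "scene" or "side" or "wrist"; returns the picture (384x512x3 uint8, blue, green, red); there is no depth.
- ctrl.get_calibration(name): a dict with "vertical_fov" (degrees; the focal length in pixels is half the picture's height over the tangent of half this angle, whatever the lens; pixels are square), "cx", "cy" (the principal point, pixels), "R" (3x3) and "t" (3): a world point X has camera coordinates R X + t. Camera axes: x right, y down, z forward; pixel columns grow to the right and rows downward; lengths in m; the calibration is good to about 2 mm. A picture is of the moment at which its call begins: read the wrist's pose just before it. get_calibration takes no time and is no camera call; for the wrist camera it gives the pose at the moment of the call.
- ctrl.finish_job(): hands the job in; it is judged then, once.
The state is a dict: "clock": time; "qpos": joint angles; "qd": joint speeds; "tau": joint torques, N m; "tcp_pos": TCP position; "eef_rot": TCP orientation; "contact_force": force on the tool from outside, world axes, zero at the start; "ft_torque": the same for the moment, N m; "opening": opening from 0.0 (shut) to 1.0 (fully open); "gripper_force": force on a finger pad.
Only numpy, scipy, OpenCV 4.12 (cv2) and the standard library are available. Lean on these libraries where they do the work, as an engineer would, in place of code of your own. Each camera call takes 0.05 s, during which the arm holds its last target. There are 200 camera calls.

## Working session

There is one attempt and no reset: what is moved stays moved. The work goes in short steps, Python scripts to look and compute and a shell command to move; the robot and the scene stay as the last step left them, time stands still between calls to the robot, and variables do not carry over. Pictures are saved under pics/ and viewed, at most 16 in all, crops included, and the job is handed in when it is done.

```bash
ls; mkdir -p pics
python3 - <<'E'
from cell import ctrl
import cv2,numpy as np
print(ctrl.sense())
for n in("scene","side","wrist"):
    c=ctrl.get_calibration(n);print(n,c)
    im=ctrl.camera(n);cv2.imwrite(f"pics/{n}0.png",im)
a=cv2.imread("pics/scene0.png");b=cv2.imread("pics/side0.png");
cv2.imwrite("pics/s0.png",cv2.resize(a,(800,600)));cv2.imwrite("pics/d0.png",cv2.resize(b,(800,600)))
E
```

```text
cell.py
pics
steer.py
{'clock': 0.0, 'qpos': array([ 9.49611952e-01,  3.13455133e-01,  1.49844634e+00,  6.72172423e-06,
        1.33101425e+00, -2.23418809e-01]), 'qd': array([-2.50543930e-03,  3.33046678e-05, -1.51485845e-05, -7.99218580e-04,
        1.27493656e-04,  6.81754861e-04]), 'tau': array([ 1.53575634e-04, -4.02196848e+01, -2.52273631e+01,  6.95076725e-02,
        3.51131090e-02, -7.59223349e-05]), 'tcp_pos': array([0.2032805 , 0.48386159, 0.30215491]), 'eef_rot': array([-2.74114149e-04,  1.97575001e-01,  9.80287550e-01, -6.02078617e-04]), 'contact_force': array([ 0.33258834, -0.02911765,  0.14207637]), 'ft_torque': array([-0.02852032, -0.03092579,  0.00242034]), 'gripper_force': 0.0, 'opening': 1.002449705135118}
scene {'vertical_fov': 43.97021766346989, 'cx': 256.36743681754916, 'cy': 193.6832084327332, 'R': array([[-0.85812963,  0.51326193, -0.01325627],
       [ 0.2946486 ,  0.47115451, -0.83138176],
       [-0.42047086, -0.71733926, -0.55554355]]), 't': array([ 0.43026607, -0.05215021,  1.82091057])}
side {'vertical_fov': 52.78814942494239, 'cx': 257.66461352916934, 'cy': 189.4185937582589, 'R': array([[ 0.7781785 , -0.6277053 ,  0.02059827],
       [-0.3362458 , -0.44410311, -0.83048853],
       [ 0.5304498 ,  0.63934223, -0.55665476]]), 't': array([-0.39678662,  0.21363406,  0.91733651])}
wrist {'vertical_fov': 64.29258361405246, 'cx': 260.5126640623637, 'cy': 189.57203687391737, 'R': array([[ 0.38724175,  0.92197655, -0.00175039],
       [ 0.88457408, -0.37099563,  0.28264986],
       [ 0.25994716, -0.11100217, -0.95922156]]), 't': array([-0.52436849, -0.03790151,  0.39066712])}
```
View pics/s0.png

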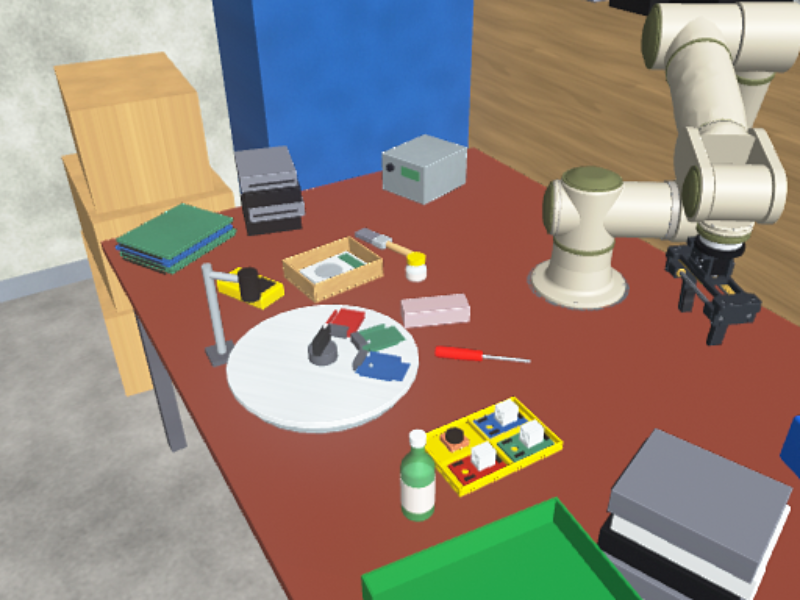

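View pics/d0.png

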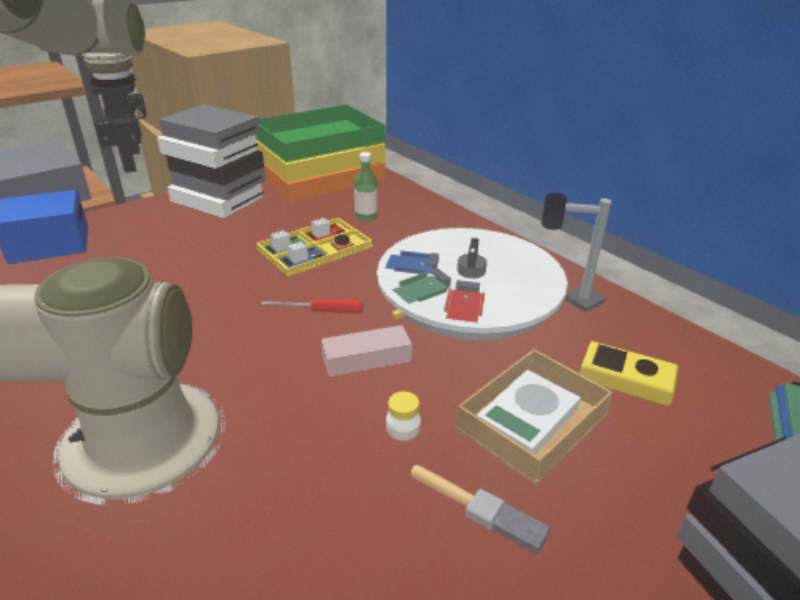

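View pics/wrist0.png

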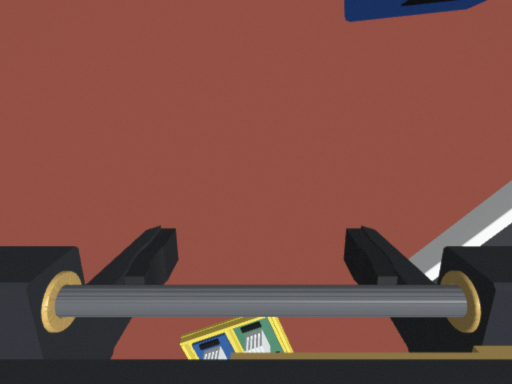

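The scene shows the dial at about (320,365), with the knob at (322,345). The tray is at (495,445), holding red at (480,462), green at (525,438), blue at (502,418) and the copper cooler at (455,437). In the side view the yellow mark is at (398,314), near the green nest. All three boards are there. Next I'll do a coarse localisation.

Create h.py:
```python
import cv2,numpy as np
from cell import ctrl
from scipy.spatial.transform import Rotation as Ro
def K(c):
    f=192/np.tan(np.radians(c["vertical_fov"])/2); return f
def ray(c,uv):
    uv=np.atleast_2d(np.float64(uv)); d=np.c_[(uv[:,0]-c["cx"])/K(c),(uv[:,1]-c["cy"])/K(c),np.ones(len(uv))]
    R=np.array(c["R"]); return -R.T@np.array(c["t"]), d@R
def plane(c,uv,z):
    C,d=ray(c,uv); return C+d*((z-C[2])/d[:,2])[:,None]
def tri(views): # [(c,uv),...]
    A=np.zeros((3,3));b=np.zeros(3);L=[]
    for c,uv in views:
        C,d=ray(c,uv);d=d[0]/np.linalg.norm(d[0]);P=np.eye(3)-np.outer(d,d);A+=P;b+=P@C;L.append((P,C))
    X=np.linalg.solve(A,b);return X,max(np.linalg.norm(P@(X-C)) for P,C in L)
def proj(c,X):
    x=np.atleast_2d(X)@np.array(c["R"]).T+c["t"];return np.c_[x[:,0]/x[:,2]*K(c)+c["cx"],x[:,1]/x[:,2]*K(c)+c["cy"]]
H={"red":[(0,8),(172,180)],"green":[(60,92)],"blue":[(105,122)],"yellow":[(24,34)]}
def mask(im,n,s=110,v=50):
    h=cv2.cvtColor(im,cv2.COLOR_BGR2HSV);m=0
    for a,b in H[n]: m=m|cv2.inRange(h,(a,s,v),(b,255,255))
    return m
def blobs(m,amin=20):
    n,l,st,ce=cv2.connectedComponentsWithStats(m)
    return [(st[i,4],ce[i].round(1),l==i) for i in range(1,n) if st[i,4]>=amin]
def tcp():
    s=ctrl.sense();q=s["eef_rot"];return s["tcp_pos"],Ro.from_quat([q[1],q[2],q[3],q[0]])
def snap(name,tag):
    c=ctrl.get_calibration(name);im=ctrl.camera(name);cv2.imwrite(f"pics/{tag}.png",im);return c,im
```

Run:
```python
from h import *
cs={n:ctrl.get_calibration(n) for n in("scene","side","wrist")}
p,r=tcp();c=cs["wrist"];C=-np.array(c["R"]).T@c["t"];print("cam in tool",r.inv().apply(C-p).round(4),(np.array(c["R"])@r.as_matrix()).round(3))
for n in("scene","side"):
    im=cv2.imread(f"pics/{n}0.png");c=cs[n]
    hs=cv2.cvtColor(im,cv2.COLOR_BGR2HSV);w=cv2.inRange(hs,(0,0,150),(180,50,255))
    for k,zz in(("red",.045),("green",.045),("blue",.045),("yellow",.018)):
        for a,ce,_ in blobs(mask(im,k),25):
            P=plane(c,ce,zz)[0]
            if 0<P[0]<1 and abs(P[1])<.6: print(n,k,a,ce,P.round(3))
    for a,ce,m in sorted(blobs(w,40),key=lambda b:-b[0])[:14]:
        P=plane(c,ce,.045)[0]
        if 0<P[0]<1 and abs(P[1])<.6:
            print(n,"white",a,ce,P.round(3))
            if a>2000:
                k=max(cv2.findContours(m.astype(np.uint8),0,1)[0],key=len);h=cv2.convexHull(k)[:,0]
                q=plane(c,h,.045);A=np.c_[2*q[:,:2],np.ones(len(q))];s=np.linalg.lstsq(A,(q[:,:2]**2).sum(1),rcond=None)[0];print("circle",s[:2],np.sqrt(s[2]+s[0]**2+s[1]**2))
```

```text
cam in tool [ 0.0742  0.0001 -0.0823] [[ 0.     1.     0.001]
 [-0.959  0.    -0.283]
 [-0.283 -0.001  0.959]]
scene red 53933 [301.4 242.1] [0.467 0.211 0.045]
scene red 229 [222.  204.3] [ 0.58  -0.096  0.045]
scene red 249 [302.1 300.6] [0.605 0.408 0.045]
scene green 149 [129.2 160.4] [ 0.752 -0.56   0.045]
scene green 42 [109.2 160.9] [ 0.821 -0.598  0.045]
scene green 180 [334.2 286.4] [0.5   0.411 0.045]
scene green 117 [270.1 298.7] [0.673 0.358 0.045]
scene green 6928 [324.2 360.7] [0.67  0.586 0.045]
scene green 37 [270.1 330.2] [0.729 0.447 0.045]
scene blue 432 [244.8 234.7] [0.596 0.089 0.045]
scene blue 170 [318.1 271.7] [0.503 0.342 0.045]
scene yellow 88 [265.8 165.2] [ 0.29  -0.279  0.018]
scene yellow 134 [146.7 184.5] [ 0.743 -0.396  0.018]
scene yellow 187 [171.9 188.9] [ 0.675 -0.317  0.018]
scene yellow 1429 [308.5 286.1] [0.542 0.352 0.018]
scene white 7028 [208.3 234.3] [0.692 0.027 0.045]
circle [0.59938193 0.00999438] 0.255140480093469
scene white 1526 [372.1 180. ] [0.043 0.057 0.045]
scene white 409 [138.  193.1] [ 0.801 -0.315  0.045]
scene white 361 [267
[... 249 characters left out ...]
.7 167.8] [0.603 0.101 0.045]
side blue 159 [500.9 263.2] [ 0.78  -0.592  0.045]
side yellow 604 [205.1 157.7] [0.518 0.31  0.018]
side yellow 1119 [405.4 240.8] [ 0.7   -0.39   0.018]
side yellow 265 [258.  258.8] [ 0.347 -0.203  0.018]
side white 6620 [310. 166.] [0.742 0.011 0.045]
circle [0.77053647 0.20453556] 0.3821339787615466
side white 2433 [448.1 198.7] [ 0.935 -0.373  0.045]
circle [ 0.95637347 -0.34214776] 0.18751865367329149
side white 1649 [341.2 260.8] [ 0.482 -0.351  0.045]
side white 1301 [234.1 223.8] [ 0.361 -0.083  0.045]
side white 344 [ 92.  202.2] [0.098 0.241 0.045]
side white 288 [310.  322.9] [ 0.297 -0.43   0.045]
side white 275 [257.3 273.2] [ 0.298 -0.26   0.045]
```

```bash
echo '[-0.1, 0, 0, 0, 0, -0.1, -0.38, 0.015, 0, 0, 0, -0.4, -0.38, 0.015, 0, 0, 0, -0.4, -0.38, 0.015, 0, 0, 0, -0.4, -0.38, 0.015, 0, 0, 0, -0.4, -0.38, 0.015, 0, 0, 0, -0.4, -0.38, 0.015, 0, 0, 0, -0.4, -0.38, 0.015, 0, 0, 0, -0.4, -0.38, 0.015, 0, 0, 0, -0.4, -0.38, 0.015, 0, 0, 0, -0.4]' > path.dat && python3 steer.py path.dat; echo '[0, 0, 0, 0, 0, 0, 0, 0, 0, 0, 0, 0]' > path.dat && python3 steer.py path.dat
python3 - <<'E'
from h import *
c,im=snap("wrist","w1");print(c["R"],c["t"]);print(tcp()[0],tcp()[1].as_matrix().round(3))
import pickle;pickle.dump(c,open("w1.pkl","wb"))
E
```

```text
clock: 0.98
tcp_pos: [0.5638, 0.3474, 0.3012]
eef_rot: [-0.0, 0.001, 1.0, -0.001]
contact_force: [-0.9, 1.2, -0.1]
opening: 0.998
gripper_force: 0.0
clock: 1.15
tcp_pos: [0.5593, 0.3506, 0.302]
eef_rot: [-0.001, -0.001, 1.0, -0.0]
contact_force: [-0.4, -0.4, 0.5]
opening: 1.003
gripper_force: 0.0
[[-1.75620442e-03  9.99997682e-01 -1.24533477e-03]
 [ 9.59624205e-01  2.03558611e-03  2.81277874e-01]
 [ 2.81279757e-01 -7.01071944e-04 -9.59625556e-01]] [-0.34983152 -0.5746766   0.23257187]
[0.55861888 0.35119353 0.30252662] [[-1.    -0.003 -0.001]
 [-0.003  1.    -0.   ]
 [ 0.001 -0.    -1.   ]]
```

View pics/w1.png

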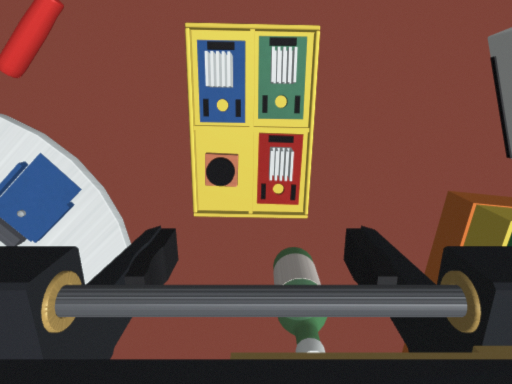

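The wrist picture shows the boards lying square in the tray: blue at (222,80), green at (282,78), red at (280,168) and the cooler at (221,170). Their holes are the yellow discs at (222,105), (281,102) and (278,188), at the world +x end. I'll take a second view from a shifted place to get heights.

```bash
echo '[0, -0.04, 0.0, 0, 0, 0, 0, -0.08, 0, 0, 0, 0, 0, -0.1, 0, 0, 0, 0, 0, -0.1, 0, 0, 0, 0, 0, -0.1, 0, 0, 0, 0, 0, -0.1, 0, 0, 0, 0]' > path.dat && python3 steer.py path.dat
cat > boards.py <<'E'
from h import *
def boards(c,im,ymin=.15,z=.010):
    # returns per colour: hole px, sink px, mask rect centre/yaw on plane z
    out={}
    hs=cv2.cvtColor(im,cv2.COLOR_BGR2HSV)
    for k in("red","green","blue"):
        m=mask(im,k,120,40) if k!="red" else mask(im,k,190,90)
        best=None
        mm=cv2.morphologyEx(m,cv2.MORPH_CLOSE,np.ones((9,9),np.uint8))
        for a,ce,l in blobs(mm,300):
            P=plane(c,ce,z)[0]
            if P[1]<ymin or ce[1]>235: continue
            h=cv2.convexHull(cv2.findContours(l.astype(np.uint8),0,1)[0][0])
            q=(plane(c,h[:,0],z)[:,:2]*1000).astype(np.float32)
            r=cv2.minAreaRect(q)
            if best is None or abs(max(r[1])-90)<abs(max(best[0][1])-90): best=(r,h)
        if best is None: continue
        r,h=best;reg=np.zeros_like(m);cv2.fillConvexPoly(reg,h,1);reg=cv2.erode(reg,np.ones((7,7),np.uint8))
        yl=blobs(cv2.inRange(hs,(22,100,100),(36,255,255))*reg,15)
        wh=blobs(cv2.morphologyEx(cv2.inRange(hs,(0,0,165),(180,60,255))*reg,cv2.MORPH_CLOSE,np.ones((5,5),np.uint8)),40)
        out[k]=dict(rect=r,hole=max(yl,key=lambda b:b[0])[1] if yl else None,sink=max(wh,key=lambda b:b[0])[1] if wh else None)
    return out
E
python3 - <<'E'
from boards import *
import pickle
c1=pickle.load(open("w1.pkl","rb"));i1=cv2.imread("pics/w1.png")
c2,i2=snap("wrist","w2");pickle.dump(c2,open("w2.pkl","wb"));print(tcp()[0])
a=boards(c1,i1);b=boards(c2,i2)
for k in a:
    print(k,a[k],b.get(k))
    for t in("hole","sink"):
        if k in b and a[k][t] is not None and b[k][t] is not None: print(t,tri([(c1,a[k][t]),(c2,b[k][t])]))
E
```

```text
clock: 1.7
tcp_pos: [0.5589, 0.2522, 0.3031]
eef_rot: [0.0, -0.002, 1.0, 0.0]
contact_force: [0.7, 0.8, 0.5]
opening: 1.001
gripper_force: 0.0
[0.55905578 0.25230062 0.30291931]
red {'rect': ((569.8615112304688, 373.6904602050781), (49.9697380065918, 85.92176055908203), 87.97434997558594), 'hole': array([277.8, 188.2]), 'sink': array([275.1, 169.6])} {'rect': ((568.99951171875, 372.9322509765625), (52.02267837524414, 87.46023559570312), 88.41419219970703), 'hole': array([354. , 188.1]), 'sink': array([364.4, 165.4])}
hole (array([0.59387891, 0.3730566 , 0.00783095]), np.float64(5.430509948875175e-05))
sink (array([0.55617963, 0.36674251, 0.05682916]), np.float64(0.0023710801593872523))
blue {'rect': ((465.9029235839844, 305.4003601074219), (52.2727165222168, 87.93448638916016), 89.18061065673828), 'hole': array([222.1, 104.7]), 'sink': array([218.6,  68.4])} {'rect': ((465.9881896972656, 305.0599670410156), (52.261348724365234, 87.80430603027344), 89.16300201416016), 'hole': array([304.7, 104.8]), 'sink': array([311.4,  68.9])}
hole (array([0.4908493 , 0.30503744, 0.00751186]), np.float64(1.3656076002040727e-05))
sink (array([0.45348815, 0.30628789, 0.03784324]), np.float64(0.00010175677346777241))
```

View pics/w2.png

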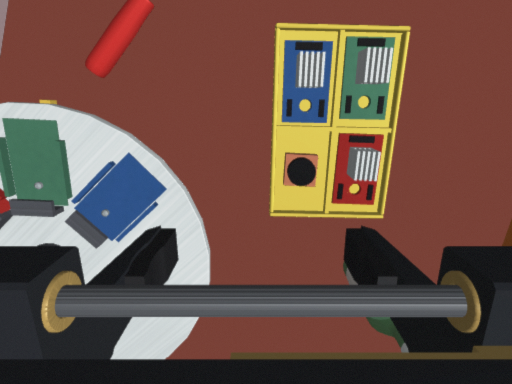

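The second view shows the same boards (blue (308,80), green (368,78), red (358,168)), and the yellow mark at (48,102) sits in front of the green nest, so the dial is at stop 0.785. Now I'll look at the dial.

```bash
echo '[0.01, -0.04, 0.0, 0, 0, 0, 0.02, -0.22, 0, 0, 0, 0, 0.02, -0.22, 0, 0, 0, 0, 0.02, -0.22, 0, 0, 0, 0, 0.02, -0.22, 0, 0, 0, 0, 0.02, -0.22, 0, 0, 0, 0, 0.02, -0.22, 0, 0, 0, 0, 0.02, -0.22, 0, 0, 0, 0]' > path.dat && python3 steer.py path.dat
python3 - <<'E'
from h import *
import pickle
c,i=snap("wrist","w3");pickle.dump(c,open("w3.pkl","wb"));print(tcp()[0])
hs=cv2.cvtColor(cv2.imread("pics/w1.png"),cv2.COLOR_BGR2HSV);print(hs[60,262:304:6],hs[90,300])
E
echo '[0, -0.04, 0.0, 0, 0, 0, 0, -0.08, 0, 0, 0, 0, 0, -0.08, 0, 0, 0, 0, 0, -0.08, 0, 0, 0, 0, 0, -0.08, 0, 0, 0, 0]' > path.dat && python3 steer.py path.dat
python3 - <<'E'
from h import *
import pickle
c,i=snap("wrist","w4");pickle.dump(c,open("w4.pkl","wb"));print(tcp()[0])
E
```

```text
clock: 2.42
tcp_pos: [0.5404, 0.0314, 0.3027]
eef_rot: [0.0, -0.001, 1.0, 0.0]
contact_force: [0.2, 0.8, -0.2]
opening: 1.004
gripper_force: 0.0
[0.54037614 0.03202494 0.30270929]
[[ 76 103 129]
 [ 75 100 132]
 [ 96   5 234]
 [ 85   7 232]
 [ 90   8 213]
 [ 90   8 130]
 [ 76 102 130]] [ 76 101 129]
clock: 2.88
tcp_pos: [0.5406, -0.0478, 0.3026]
eef_rot: [-0.0, -0.002, 1.0, 0.0]
contact_force: [0.1, 0.6, 0.1]
opening: 1.002
gripper_force: 0.0
[ 0.54061075 -0.04755052  0.30271044]
```

View pics/w4.png

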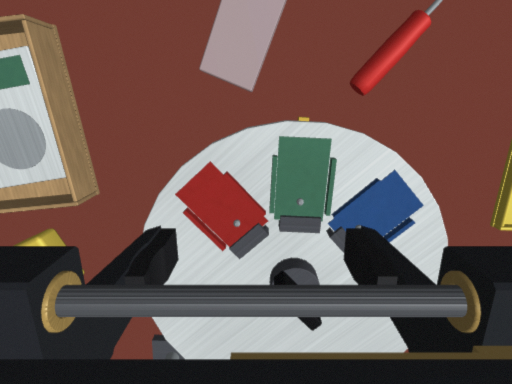

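The dial view shows the yellow mark at (304,119) with the green nest right behind it. Pins are at red (237,223), green (301,202) and blue (360,228), and the knob hub is at (294,276). I'll measure pins, heights, dial circle and nest yaw.

```bash
cat >> h.py <<'E'
H["green"]=[(60,95)]
def pins(c,im,rowmax=245):
    o={}
    hs=cv2.cvtColor(im,cv2.COLOR_BGR2HSV)
    for k,(s,v) in {"red":(195,90),"green":(70,40),"blue":(110,40)}.items():
        m=mask(im,k,s,v);m[rowmax:]=0
        B=[]
        for a,ce,l in blobs(cv2.morphologyEx(m,cv2.MORPH_CLOSE,np.ones((3,3),np.uint8)),600):
            P=plane(c,ce,.045)[0]
            if .45<P[0]<.75 and abs(P[1])<.2: B.append((a,ce,l))
        if not B: continue
        l=max(B,key=lambda b:b[0])[2].astype(np.uint8)
        fill=np.zeros_like(l);cv2.drawContours(fill,[max(cv2.findContours(l,0,1)[0],key=len)],-1,1,-1)
        h=fill*cv2.inRange(hs,(0,0,110),(180,60,255))
        pb=blobs(cv2.erode(fill,np.ones((3,3),np.uint8))*h,4)
        o[k]=([(x[0],x[1]) for x in pb],cv2.minAreaRect((plane(c,np.argwhere(l)[:,::-1],.045)[:,:2]*1000).astype(np.float32)))
    return o
def circ(q):
    A=np.c_[2*q[:,:2],np.ones(len(q))];s=np.linalg.lstsq(A,(q[:,:2]**2).sum(1),rcond=None)[0];return s[:2],np.sqrt(s[2]+s[0]**2+s[1]**2)
def dialrim(c,im,z=.045):
    hs=cv2.cvtColor(im,cv2.COLOR_BGR2HSV);m=cv2.inRange(hs,(0,0,150),(180,55,255));m[232:]=0
    pts=[]
    for a,ce,l in blobs(m,300):
        P=plane(c,ce,z)[0]
        if np.hypot(P[0]-.68,P[1])<.2:pts.append(np.argwhere(l)[:,::-1])
    h=cv2.convexHull(np.vstack(pts).astype(np.int32))[:,0];h=h[h[:,1]<228]
    q=plane(c,h,z)
    for _ in range(4):
        s,r=circ(q);e=abs(np.hypot(*(q[:,:2]-s).T)-r);q=q[e<max(.002,np.median(e)*2.5)]
    return s,r,len(q)
E
python3 - <<'E'
from boards import *
import pickle
L=lambda n:(pickle.load(open(n+".pkl","rb")),cv2.imread(f"pics/{n}.png"))
c3,i3=L("w3");c4,i4=L("w4");a=pins(c3,i3);b=pins(c4,i4)
for k in b: print(k,a.get(k),b[k])
for k in b:
    if k in a and a[k][0] and b[k][0]:
        u=max(a[k][0],key=lambda x:x[0])[1];v=max(b[k][0],key=lambda x:x[0])[1];print(k,u,v,tri([(c3,u),(c4,v)]))
print(dialrim(c3,i3),dialrim(c4,i4))
for c,i in((c3,i3),(c4,i4)):
    for a,ce,_ in blobs(mask(i,"yellow"),10):
        P=plane(c,ce,.04)[0]
        if abs(P[1])<.06 and a<200: print("mark",a,ce,P)
# green board
for n in("w1","w2"):
    c,i=L(n);m=cv2.morphologyEx(mask(i,"green",75,40),cv2.MORPH_CLOSE,np.ones((9,9),np.uint8))
    for a,ce,l in blobs(m,300):
        if plane(c,ce,.01)[0][1]>.25 and ce[1]<150:
            print("green",cv2.minAreaRect((plane(c,np.argwhere(l)[:,::-1],.01)[:,:2]*1000).astype(np.float32)))
    hs=cv2.cvtColor(i,cv2.COLOR_BGR2HSV)
    y=[x[1] for x in blobs(cv2.inRange(hs,(22,100,100),(36,255,255)),15) if x[0]<200 and 0<plane(c,x[1],.008)[0][1]-.33<.1]
    print([(t,plane(c,t,.008)[0].round(4)) for t in y])
E
```

```text
green ([(np.int32(85), array([206.6, 181.2])), (np.int32(71), array([257.8, 185.3])), (np.int32(32), array([232.6, 201.7]))], ((555.042724609375, -1.2519416809082031), (70.81458282470703, 96.69947814941406), 87.2950668334961)) ([(np.int32(6), array([329. , 162.5])), (np.int32(8), array([328. , 170.5])), (np.int32(8), array([327. , 179.5])), (np.int32(8), array([326. , 188.5])), (np.int32(8), array([325. , 197.5])), (np.int32(28), array([300.9, 201.7])), (np.int32(8), array([324. , 206.5]))], ((555.099365234375, 0.7404060363769531), (71.22417449951172, 96.34199523925781), 87.53482055664062))
blue ([(np.int32(23), array([293.1, 228.5]))], ((598.3699340820312, 90.42254638671875), (73.21372985839844, 96.82816314697266), 42.595523834228516)) ([], ((599.0227661132812, 90.83761596679688), (74.6279067993164, 97.11344909667969), 42.40178680419922))
green [206.6 181.2] [300.9 201.7] (array([ 0.53711527, -0.01312334,  0.15050809]), np.float64(0.008382797729635476))
(array([ 0.68320214, -0.0053235 ]), np.float64(0.19456702987306643), 27) (array([ 0.68222672, -0.00587653]), np.float64(0.19364307639495132), 31)
green ((461.9986572265625, 374.96173095703125), (87.97196197509766, 52.103511810302734), 0.020803486928343773)
[(array([280.6, 101.1]), array([0.4866, 0.3745, 0.008 ])), (array([277.8, 188.2]), array([0.5939, 0.373 , 0.008 ]))]
green ((461.75811767578125, 374.0833740234375), (52.85939407348633, 87.88421630859375), 89.39393615722656)
[(array([363. , 101.4]), array([0.4867, 0.374 , 0.008 ])), (array([354. , 188.1]), array([0.5938, 0.373 , 0.008 ]))]
```

```bash
python3 - <<'E'
from h import *
import pickle
L=lambda n:(pickle.load(open(n+".pkl","rb")),cv2.imread(f"pics/{n}.png"))
c3,i3=L("w3");c4,i4=L("w4")
P,e=tri([(c3,[232.6,201.7]),(c4,[300.9,201.7])]);print("green pin",P,e)
D=np.array([.6827,-.0056])
v=D-P[:2];print("dist",np.hypot(*v),"should .103; dir deg",np.degrees(np.arctan2(v[1],v[0])))
b=plane(c3,[293.1,228.5],.0505)[0];v=D-b[:2];print("blue pin",b,np.hypot(*v),np.degrees(np.arctan2(v[1],v[0])))
h=cv2.cvtColor(i4,cv2.COLOR_BGR2HSV);print(h[218:228,232:243,1])
g=cv2.inRange(h[212:234,226:248],(0,0,0),(180,165,255));print([(a,c+[226,212]) for a,c,_ in blobs(g,4)])
r=plane(c4,[237,223.5],.0505)[0];v=D-r[:2];print("red pin",r,np.hypot(*v),np.degrees(np.arctan2(v[1],v[0])))
for c,i,u in((c3,i3,None),(c4,i4,None)):
    hs=cv2.cvtColor(i,cv2.COLOR_BGR2HSV);m=cv2.inRange(hs,(20,120,100),(36,255,255))
    for a,ce,_ in blobs(m,6):
        q=plane(c,ce,.04)[0]
        if q[0]<.52 and abs(q[1])<.1:print("mark",a,ce,q)
# hub/knob dark blobs
for c,i in((c3,i3),(c4,i4)):
    d=cv2.inRange(cv2.cvtColor(i,cv2.COLOR_BGR2HSV),(0,0,0),(180,255,90));
    print([(a,ce) for a,ce,l in blobs(d,100)])
E
python3 -c "
import cv2
i=cv2.imread('pics/w4.png')[110:350,150:450];cv2.imwrite('pics/w4c.png',cv2.resize(i,None,fx=2.5,fy=2.5,interpolation=2))"
```

```text
green pin [ 5.79830354e-01 -3.91055073e-04  4.97002944e-02] 4.1931911934649074e-05
dist 0.10300144241265798 should .103; dir deg -2.8987741666759077
blue pin [0.6129342  0.07064389 0.0505    ] 0.10334601393950393 -47.540405574517436
[[187 188 187 185 185 183 184 189 187 190 190]
 [188 184 183 171 132 124 147 176 187 190 191]
 [188 182 127  49  16  10  30 105 177 193 187]
 [187 160  40  14  16  17  15  21 155 190 193]
 [188 123  11  16  20  17  18   4 127 183 191]
 [182 119   5  17  17  15  17   8 117 181 191]
 [183 125   8  16  19  15  17   5 134 185 188]
 [190 169  43   8  13   9   5  67 165 188 191]
 [189 187 158  94  54  75  83 151 188 187 191]
 [190 192 184 175 163 166 167 183 188 191 191]]
[(np.int32(55), array([236.6, 222.8])), (np.int32(5), array([246.2, 232.6]))]
red pin [ 0.60695691 -0.07475633  0.0505    ] 0.10256516496695696 42.39726909531754
mark 39 [236.4 118.5] [0.48645372 0.00511892 0.04      ]
mark 41 [302.9 118.5] [ 0.48641538 -0.00083161  0.04      ]
[(np.int32(565), array([456.3, 126.8])), (np.int32(192), array([499.8,  63.9])), (np.int32(575), array([495.2,  88.3])), (np.int32(114), array([472.7, 123.9])), (np.int32(113), array([504.4, 124.2])), (np.int32(1050), array([486.1, 186.1])), (np.int32(133), array([458.5, 182.6])), (np.int32(620), array([229.9, 223. ])), (np.int32(168), array([322. , 235.1])), (np.int32(49131), array([256., 316.])), (np.int32(583), array([278.4, 243.6]))]
[(np.int32(270), array([10.8, 26.7])), (np.int32(109), array([328.1, 184.9])), (np.int32(219), array([504.7, 192.6])), (np.int32(148), array([355.4, 196.7])), (np.int32(523), array([ 35.9, 201.4])), (np.int32(630), array([299.2, 223. ])), (np.int32(49371), array([257.7, 316.2])), (np.int32(589), array([249.1, 239.7]))]
```

View pics/w4c.png

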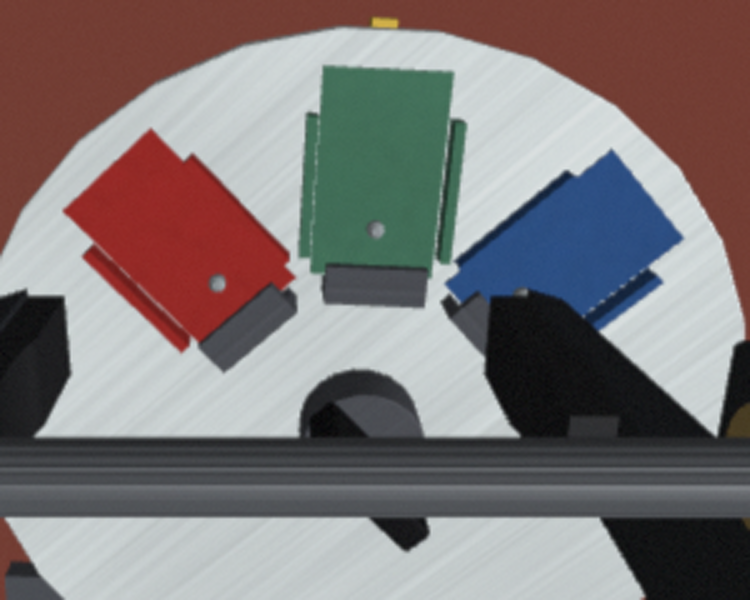

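Everything agrees: the green pin is 103.0 mm from the dial centre (0.6827,-0.0056), its top at z 0.0497, and the nest's x axis points at -2.8°. The red and blue pins fit with ±45°. I'll fetch green first, since its nest is already at the mark. Its sink is at (0.450,0.3745).

```bash
echo '[0, 0.04, 0, 0, 0, 0, 0.09, 0.422, -0.02, 0, 0, 0, 0.09, 0.422, -0.02, 0, 0, 0, 0.09, 0.422, -0.02, 0, 0, 0, 0.09, 0.422, -0.02, 0, 0, 0, 0.09, 0.422, -0.02, 0, 0, 0, 0.09, 0.422, -0.02, 0, 0, 0, 0.09, 0.422, -0.02, 0, 0, 0, 0.09, 0.422, -0.02, 0, 0, 0, 0.09, 0.422, -0.02, 0, 0, 0]' > path.dat && python3 steer.py path.dat 0.57 | grep tcp
echo '[0, 0.03, 0, 0, 0, 0, 0, 0.04, 0.04, 0, 0, 0, 0, 0.04, 0.08, 0, 0, 0, 0, 0.04, 0.08, 0, 0, 0]' > path.dat && python3 steer.py path.dat
python3 - <<'E'
from boards import *
c,i=snap("wrist","w5");print(tcp()[0],tcp()[1].as_matrix().round(4))
hs=cv2.cvtColor(i,cv2.COLOR_BGR2HSV)
print([(x[0],x[1],plane(c,x[1],.008)[0].round(4)) for x in blobs(cv2.inRange(hs,(22,100,100),(36,255,255)),15) if x[0]<1500])
E
```

```text
tcp_pos: [0.4514, 0.3584, 0.3222]
clock: 4.1
tcp_pos: [0.45, 0.3958, 0.2345]
eef_rot: [-0.006, -0.003, 1.0, -0.003]
contact_force: [-0.0, -1.1, -1.4]
opening: 0.574
gripper_force: 0.0
[0.4514005  0.39570885 0.23896922] [[-1.     -0.0047 -0.0065]
 [-0.0047  1.     -0.0037]
 [ 0.0065 -0.0037 -1.    ]]
[(np.int32(121), array([241.3, 209.6]), array([0.4869, 0.3744, 0.008 ])), (np.int32(100), array([177.1, 212.8]), array([0.4911, 0.3051, 0.008 ])), (np.int32(1119), array([227. , 322.4]), array([0.6305, 0.3556, 0.008 ]))]
```

```bash
echo '[0, -0.02, 0.03, 0, 0, 0, 0, -0.02, 0.08, 0, 0, 0, 0, -0.02, 0.08, 0, 0, 0, 0, -0.02, 0.08, 0, 0, 0, 0, -0.02, 0.08, 0, 0, 0]' > path.dat && python3 steer.py path.dat 0.57
python3 - <<'E'
from h import *
print(tcp()[0],tcp()[1].as_matrix().round(4))
E
```

```text
clock: 4.57
tcp_pos: [0.4544, 0.3758, 0.1646]
eef_rot: [0.001, -0.001, 1.0, 0.001]
contact_force: [-0.2, -0.0, 0.1]
opening: 0.573
gripper_force: 0.0
[0.45440694 0.37580013 0.16462487] [[-1.     -0.0025  0.0028]
 [-0.0025  1.      0.0017]
 [-0.0029  0.0017 -1.    ]]
```

```bash
echo '[0.004, -0.001, 0.03, 0, 0, 0, 0.004, -0.001, 0.06, 0, 0, 0, 0.004, -0.001, 0.0785, 0, 0, 0, 0.004, -0.001, 0.0785, 0, 0, 0, 0.004, -0.001, 0.0785, 0, 0, 0]' > path.dat && python3 steer.py path.dat |grep -E "tcp|cont"; echo '[0, 0, 0, 0, 0, 0, 0, 0, 0, 0, 0, 0, 0, 0, 0, 0, 0, 0, 0, 0, 0, 0, 0, 0, 0, 0, 0, 0, 0, 0, 0, 0, 0, 0, 0, 0]' > path.dat && python3 steer.py path.dat 0.1 35 ; echo '[0, 0, -0.01, 0, 0, 0, 0, 0, -0.04, 0, 0, 0, 0, 0, -0.08, 0, 0, 0, 0, 0, -0.1, 0, 0, 0, 0, 0, -0.1, 0, 0, 0, 0, 0, -0.1, 0, 0, 0]' > path.dat && python3 steer.py path.dat
```

```text
tcp_pos: [0.4506, 0.3747, 0.0856]
contact_force: [0.6, -0.5, 1.7]
clock: 5.48
tcp_pos: [0.45, 0.3742, 0.0844]
eef_rot: [0.001, -0.001, 1.0, 0.0]
contact_force: [-1.9, -1.0, 6.9]
opening: 0.293
gripper_force: 35.0
clock: 5.98
tcp_pos: [0.4496, 0.3739, 0.1842]
eef_rot: [0.001, -0.001, 1.0, 0.0]
contact_force: [0.3, 0.0, -1.1]
opening: 0.29
gripper_force: 35.0
```

```bash
echo '[0, -0.02, 0, 0, 0, 0, -0.02, -0.06, 0, 0, 0, 0, -0.081, -0.372, 0, 0, 0, 0.048, -0.081, -0.372, 0, 0, 0, 0.048, -0.081, -0.372, 0, 0, 0, 0.048, -0.081, -0.372, 0, 0, 0, 0.048, -0.081, -0.372, 0, 0, 0, 0.048, -0.081, -0.372, 0, 0, 0, 0.048, -0.081, -0.372, 0, 0, 0, 0.048, -0.081, -0.372, 0, 0, 0, 0.048]' > path.dat && python3 steer.py path.dat |grep -E "tcp"; echo '[0, -0.04, 0, 0, 0, 0, 0, -0.05, 0, 0, 0, 0, 0, -0.05, 0, 0, 0, 0, 0, -0.05, 0, 0, 0, 0]' > path.dat && python3 steer.py path.dat;python3 - <<'E'
from h import *
c,i=snap("wrist","w6");print(tcp()[0],tcp()[1].as_matrix().round(4))
E
```

```text
tcp_pos: [0.531, -0.001, 0.1817]
clock: 7.15
tcp_pos: [0.5286, -0.0475, 0.1822]
eef_rot: [-0.001, 0.023, 1.0, 0.001]
contact_force: [0.4, 0.6, -0.9]
opening: 0.297
gripper_force: 3.5
[ 0.52868679 -0.04682235  0.18239603] [[-9.99e-01  4.54e-02 -2.00e-03]
 [ 4.54e-02  9.99e-01  9.00e-04]
 [ 2.00e-03  8.00e-04 -1.00e+00]]
```

View pics/w6.png

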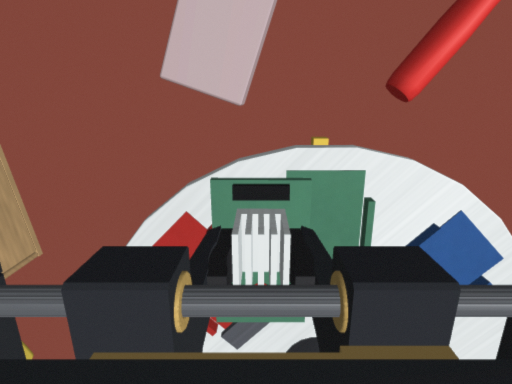

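The board is still in the fingers, with its outer edge at (211–311,180), but the grip force has slackened to 3.5 N. I'll let it recover and then check for slip.

```bash
echo '[0, 0, 0, 0, 0, 0, 0, 0, 0, 0, 0, 0, 0, 0, 0, 0, 0, 0]' > path.dat && python3 steer.py path.dat 0.1 35; echo '[0, 0.02, 0, 0, 0, 0, 0, 0.048, 0, 0, 0, 0, 0, 0.048, 0, 0, 0, 0, 0, 0.048, 0, 0, 0, 0]' > path.dat && python3 steer.py path.dat ;python3 - <<'E'
from h import *
c,i=snap("wrist","w7");p,r=tcp();print(p,r.as_matrix().round(4))
m=mask(i,"green",70,40);m[:,:150]=0;m[240:]=0
print([(a,ce) for a,ce,_ in blobs(m,50)])
z=p[2]-.0794+.005
# predicted outer board corners & dark label
for y in(-.027,.027): print(proj(c,p+r.apply([.033+.0,0,0])+r.apply([0.0,y,.0744])*0+r.apply([.0,y,.0744])))
cv2.imwrite("pics/w7c.png",i[130:330,130:400].repeat(2,0).repeat(2,1))
E
```

```text
clock: 7.45
tcp_pos: [0.5291, -0.0468, 0.1832]
eef_rot: [-0.0, 0.022, 1.0, 0.0]
contact_force: [-0.1, 0.3, -1.9]
opening: 0.291
gripper_force: 35.0
clock: 7.78
tcp_pos: [0.5313, 0.0014, 0.1833]
eef_rot: [-0.0, 0.022, 1.0, -0.0]
contact_force: [0.1, -0.1, -1.4]
opening: 0.295
gripper_force: 35.0
[0.5313123  0.00057092 0.18333621] [[-9.99e-01  4.42e-02  1.00e-04]
 [ 4.42e-02  9.99e-01 -2.00e-04]
 [-1.00e-04 -2.00e-04 -1.00e+00]]
[(np.int32(3685), array([260.2, 195.7]))]
[[207.20516386 180.39620165]]
[[309.10263993 180.54772375]]
```

View pics/w7c.png

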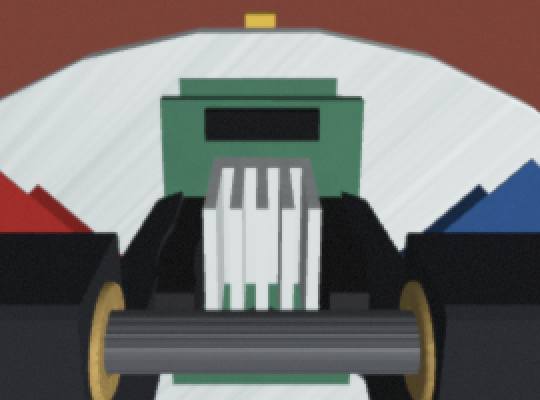

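The grip is back at 35 N. The corners, at about (210,178) and (311,178), are within 1–2 mm of the prediction. I'll lower the board onto the pin 12 mm out and feel for contact.

```bash
echo '[0, -0.001, 0.03, 0, 0, 0, 0, -0.001, 0.044, 0, 0, 0, 0, -0.001, 0.044, 0, 0, 0, 0, -0.001, 0.044, 0, 0, 0, 0, -0.001, 0.044, 0, 0, 0]' > path.dat && python3 steer.py path.dat |grep -E "tcp|cont"; for k in 1; do echo '[0, 0, 0.002, 0, 0, 0, 0, 0, 0.004, 0, 0, 0, 0, 0, 0.004, 0, 0, 0, 0, 0, 0.004, 0, 0, 0]' > path.dat && python3 steer.py path.dat |grep -E "tcp|cont"; echo '[0, 0, 0.001, 0, 0, 0, 0, 0, 0.002, 0, 0, 0, 0, 0, 0.002, 0, 0, 0]' > path.dat && python3 steer.py path.dat |grep -E "tcp|cont"; echo '[0, 0, 0.001, 0, 0, 0, 0, 0, 0.0015, 0, 0, 0, 0, 0, 0.0015, 0, 0, 0]' > path.dat && python3 steer.py path.dat |grep -E "tcp|cont"; done
```

```text
tcp_pos: [0.5318, -0.0014, 0.1403]
contact_force: [-0.0, -0.2, -0.8]
tcp_pos: [0.5313, -0.0009, 0.1355]
contact_force: [0.0, -0.1, -1.8]
tcp_pos: [0.5312, -0.0009, 0.1331]
contact_force: [0.7, 1.0, -1.0]
tcp_pos: [0.5312, -0.0009, 0.1317]
contact_force: [-0.1, 0.7, -1.2]
```

```bash
echo '[0, 0.0015, 0.001, 0, 0, 0, 0, 0.0015, 0.001, 0, 0, 0, 0, 0.0015, 0.001, 0, 0, 0]' > path.dat && python3 steer.py path.dat |grep -E "tcp|cont";echo '[0, 0, 0.001, 0, 0, 0, 0, 0, 0.001, 0, 0, 0, 0, 0, 0.001, 0, 0, 0]' > path.dat && python3 steer.py path.dat |grep -E "tcp|cont";echo '[0, 0, 0.001, 0, 0, 0, 0, 0, 0.001, 0, 0, 0, 0, 0, 0.001, 0, 0, 0]' > path.dat && python3 steer.py path.dat |grep -E "tcp|cont"
```

```text
tcp_pos: [0.5315, 0.0007, 0.131]
contact_force: [-0.9, 0.4, 0.1]
tcp_pos: [0.5315, 0.0006, 0.1303]
contact_force: [-2.7, 0.4, 5.2]
tcp_pos: [0.5313, 0.0006, 0.1294]
contact_force: [-4.4, -1.3, 7.7]
```

Contact came at TCP z≈0.1308, as predicted. I'll lift 2.5 mm, slide in under the keeper and lower onto the pin.

```bash
echo '[0, 0, -0.0025, 0, 0, 0, 0, 0, -0.003, 0, 0, 0, 0, 0, -0.003, 0, 0, 0]' > path.dat && python3 steer.py path.dat |grep -E "tcp|cont";echo '[-0.003, 0, 0, 0, 0, 0, -0.006, 0, 0, 0, 0, 0, -0.009, 0, 0, 0, 0, 0, -0.0116, 0, 0, 0, 0, 0, -0.0116, 0, 0, 0, 0, 0, -0.0116, 0, 0, 0, 0, 0]' > path.dat && python3 steer.py path.dat |grep -E "tcp|cont";echo '[0, 0, 0.002, 0, 0, 0, 0, 0, 0.004, 0, 0, 0, 0, 0, 0.004, 0, 0, 0, 0, 0, 0.004, 0, 0, 0]' > path.dat && python3 steer.py path.dat |grep -E "tcp|cont"
```

```text
tcp_pos: [0.5313, 0.0006, 0.1318]
contact_force: [-0.5, 0.6, -0.8]
tcp_pos: [0.543, 0.0001, 0.1317]
contact_force: [0.0, -0.6, -0.2]
tcp_pos: [0.5428, 0.0001, 0.1276]
contact_force: [0.1, 0.7, -1.2]
```

```bash
echo '[0, 0, 0.001, 0, 0, 0, 0, 0, 0.0025, 0, 0, 0, 0, 0, 0.0025, 0, 0, 0]' > path.dat && python3 steer.py path.dat |grep -E "tcp|cont";echo '[0, 0, 0.001, 0, 0, 0, 0, 0, 0.001, 0, 0, 0, 0, 0, 0.001, 0, 0, 0]' > path.dat && python3 steer.py path.dat |grep -E "tcp|cont"; echo '[0, 0, 0, 0, 0, 0, 0, 0, 0, 0, 0, 0, 0, 0, 0, 0, 0, 0, 0, 0, 0, 0, 0, 0, 0, 0, 0, 0, 0, 0]' > path.dat && python3 steer.py path.dat 0.5 |grep -E "tcp|cont|open";echo '[0, 0, -0.02, 0, 0, 0, 0, 0, -0.06, 0, 0, 0, 0, 0, -0.1, 0, 0, 0, 0, 0, -0.14, 0, 0, 0, 0, 0, -0.17, 0, 0, 0, 0, 0, -0.17, 0, 0, 0, 0, 0, -0.17, 0, 0, 0]' > path.dat && python3 steer.py path.dat;python3 - <<'E'
from h import *
c,i=snap("wrist","w8");p,r=tcp();print(p,r.as_matrix().round(4))
cv2.imwrite("pics/w8c.png",i[90:290,130:400].repeat(2,0).repeat(2,1))
E
```

```text
tcp_pos: [0.5428, 0.0001, 0.1251]
contact_force: [-0.1, 0.3, -0.3]
tcp_pos: [0.543, 0.0, 0.1246]
contact_force: [-1.5, -0.4, 3.1]
tcp_pos: [0.5429, 0.0001, 0.1243]
contact_force: [-0.3, -0.4, -0.5]
opening: 0.496
clock: 12.42
tcp_pos: [0.5431, 0.0001, 0.2954]
eef_rot: [0.001, 0.023, 1.0, -0.0]
contact_force: [-0.2, -0.5, -0.1]
opening: 0.497
gripper_force: 0.0
[5.42697532e-01 1.39322012e-04 2.93667607e-01] [[-9.99e-01  4.58e-02 -7.00e-04]
 [ 4.58e-02  9.99e-01  2.00e-04]
 [ 7.00e-04  1.00e-04 -1.00e+00]]
```

View pics/w8c.png

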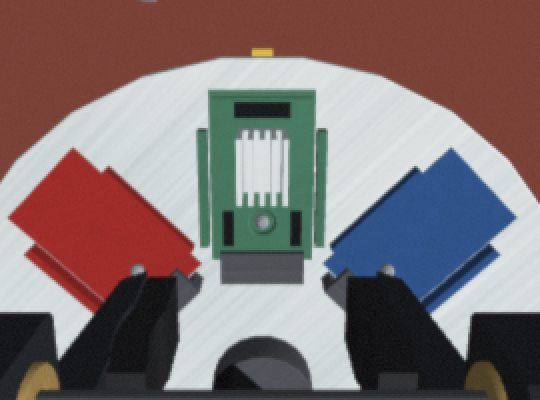

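The green board lies flat with the pin in its hole (263,222 in the crop). Before gripping the knob I'll find the camera head, because the gripper body will pass close to it.

Run:
```python
from h import *
V={}
for n in("scene","side"):
    c=ctrl.get_calibration(n);i=cv2.imread(f"pics/{n}0.png")
    u=(159,182) if n=="scene" else (354,135)
    g=i.max(2)<75; x0,y0=u[0]-25,u[1]-25
    m=np.zeros(g.shape,np.uint8);m[y0:y0+50,x0:x0+50]=g[y0:y0+50,x0:x0+50]
    b=sorted(blobs(m,30),key=lambda b:-b[0])[0];ys,xs=np.where(b[2]);print(n,b[0],b[1],xs.min(),xs.max(),ys.min(),ys.max());V[n]=(c,b[1])
X,e=tri(list(V.values()));C=np.array([.6827,-.0056]);d=X[:2]-C;print(X,e,np.hypot(*d),np.degrees(np.arctan2(d[1],d[0])))
for n in V:
    c,ce=V[n];dist=(np.array(c["R"])@X+c["t"])[2];print(n,"mm/px",1000*dist/K(c))
```

```text
scene 306 [160.8 181.8] 152 175 171 192
side 280 [354.3 134.6] 347 362 124 146
[ 0.77849007 -0.1121364   0.19597761] 0.00393324084304895 0.143268076344643 -48.04034117569641
scene mm/px 3.0808003601125016
side mm/px 2.9711931891127343
```

The head is about 125–140 mm from the axis, at -48°. A grip across the bar at this stop would point the long gripper body at it. So I'll grip the bar end to end (64 mm), with the tool's x axis facing away from the head.

```bash
echo '[-0.04, 0, 0, 0, 0, 0.12, -0.14, 0.001, 0, 0, 0, 0.787, -0.14, 0.001, 0, 0, 0, 0.787, -0.14, 0.001, 0, 0, 0, 0.787, -0.14, 0.001, 0, 0, 0, 0.787, -0.14, 0.001, 0, 0, 0, 0.787, -0.14, 0.001, 0, 0, 0, 0.787, -0.14, 0.001, 0, 0, 0, 0.787, -0.14, 0.001, 0, 0, 0, 0.787]' > path.dat && python3 steer.py path.dat 1.0
python3 - <<'E'
from h import *
p,r=tcp();d=np.array([.6827,-.0056,.136])-p;print(p,np.degrees(np.arctan2(*r.as_matrix()[1::-1,0])),r.inv().apply(d).round(4),r.as_matrix()[2].round(4))
c,i=snap("wrist","w9")
E
```

```text
clock: 13.22
tcp_pos: [0.6827, -0.0053, 0.2925]
eef_rot: [-0.001, 0.404, 0.915, -0.0]
contact_force: [0.8, -0.1, 1.0]
opening: 1.003
gripper_force: 0.0
[ 0.68267094 -0.0053497   0.29245924] 132.38101808693807 [-6.000e-04  1.000e-04  1.565e-01] [ 0.0023 -0.0018 -1.    ]
```

View pics/w9.png

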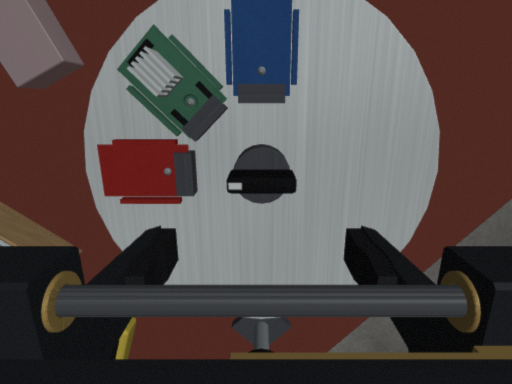

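The bar lies horizontally at (261,182), along the tool's y axis and centred, as predicted. I'll descend, grip and turn it back one stop to red.

```bash
echo '[0, 0, 0.03, 0, 0, 0, 0, 0, 0.07, 0, 0, 0, 0, 0, 0.11, 0, 0, 0, 0, 0, 0.14, 0, 0, 0, 0, 0, 0.156, 0, 0, 0, 0, 0, 0.156, 0, 0, 0, 0, 0, 0.156, 0, 0, 0]' > path.dat && python3 steer.py path.dat |grep -E "tcp|cont"; echo '[0, 0, 0, 0, 0, 0, 0, 0, 0, 0, 0, 0, 0, 0, 0, 0, 0, 0, 0, 0, 0, 0, 0, 0, 0, 0, 0, 0, 0, 0]' > path.dat && python3 steer.py path.dat 0.5 60
echo '[0, 0, 0, 0, 0, 0.08, 0, 0, 0, 0, 0, 0.16, 0, 0, 0, 0, 0, 0.24, 0, 0, 0, 0, 0, 0.32, 0, 0, 0, 0, 0, 0.4, 0, 0, 0, 0, 0, 0.48, 0, 0, 0, 0, 0, 0.56, 0, 0, 0, 0, 0, 0.64, 0, 0, 0, 0, 0, 0.72, 0, 0, 0, 0, 0, 0.785]' > path.dat && python3 steer.py path.dat; echo '[0, 0, 0, 0, 0, 0, 0, 0, 0, 0, 0, 0]' > path.dat && python3 steer.py path.dat|grep -E "eef|tcp|cont"; python3 -c "
from h import *
print(ctrl.sense()['ft_torque'])"
```

```text
tcp_pos: [0.6827, -0.0054, 0.1381]
contact_force: [0.8, 0.2, -0.0]
clock: 14.27
tcp_pos: [0.6831, -0.0055, 0.1394]
eef_rot: [0.001, 0.404, 0.915, 0.0]
contact_force: [-1.2, -0.8, 4.6]
opening: 0.723
gripper_force: 60.0
clock: 15.1
tcp_pos: [0.6838, -0.0052, 0.1394]
eef_rot: [0.001, 0.725, 0.689, 0.001]
contact_force: [9.2, 1.8, 2.1]
opening: 0.722
gripper_force: 60.1
tcp_pos: [0.6838, -0.0052, 0.1394]
eef_rot: [0.001, 0.724, 0.69, 0.001]
contact_force: [8.8, 1.8, 2.6]
[0.14604847 0.05366429 0.2823832 ]
```

```bash
echo '[0, 0, 0, 0, 0, 0, 0, 0, 0, 0, 0, 0, 0, 0, 0, 0, 0, 0, 0, 0, 0, 0, 0, 0, 0, 0, 0, 0, 0, 0]' > path.dat && python3 steer.py path.dat 1.0 35|grep -E "tcp|cont|open"; echo '[0, 0, -0.03, 0, 0, 0, 0, 0, -0.07, 0, 0, 0, 0, 0, -0.11, 0, 0, 0, 0, 0, -0.14, 0, 0, 0, 0, 0, -0.16, 0, 0, 0, 0, 0, -0.16, 0, 0, 0]' > path.dat && python3 steer.py path.dat |grep -E "tcp|cont"
python3 - <<'E'
from h import *
p,r=tcp();d=np.array([.5427,.0,.30])-p;print(p,np.degrees(np.arctan2(*r.as_matrix()[1::-1,0])),r.inv().apply(d).round(4))
E
```

```text
tcp_pos: [0.6828, -0.0054, 0.1382]
contact_force: [-0.5, 0.3, 0.1]
opening: 0.997
tcp_pos: [0.6835, -0.0054, 0.3036]
contact_force: [0.3, -0.1, 0.5]
[ 0.68347648 -0.00542349  0.30363552] 87.310416191172 [-0.0012 -0.1409  0.0025]
```

```bash
echo '[0, -0.14, 0, 0, 0, -0.5, 0, -0.14, 0, 0, 0, -1.0, 0, -0.14, 0, 0, 0, -1.57, 0, -0.14, 0, 0, 0, -1.57, 0, -0.14, 0, 0, 0, -1.57, 0, -0.14, 0, 0, 0, -1.57, 0, -0.14, 0, 0, 0, -1.57, 0, -0.14, 0, 0, 0, -1.57, 0, -0.14, 0, 0, 0, -1.57, 0, -0.14, 0, 0, 0, -1.57]' > path.dat && python3 steer.py path.dat|grep -E "tcp|eef"; echo '[0, 0, 0, 0, 0, -0.1, 0, 0, 0, 0, 0, -0.2, 0, 0, 0, 0, 0, -0.32, 0, 0, 0, 0, 0, -0.32, 0, 0, 0, 0, 0, -0.32]' > path.dat && python3 steer.py path.dat |grep -E "tcp|eef"
python3 - <<'E'
from h import *
p,r=tcp();print(p,np.degrees(np.arctan2(*r.as_matrix()[1::-1,0])))
c,i=snap("wrist","w10")
hs=cv2.cvtColor(i,cv2.COLOR_BGR2HSV)
D=np.array([.6827,-.0056])
m=mask(i,"red",185,60);L=[b for b in blobs(m,600) if abs(plane(c,b[1],.045)[0][1])<.06 and b[1][1]>90]
for a,ce,l in L:
    f=np.zeros(l.shape,np.uint8);cv2.drawContours(f,[max(cv2.findContours(l.astype(np.uint8),0,1)[0],key=len)],-1,1,-1)
    for b in blobs(f*cv2.inRange(hs,(0,0,100),(180,100,255)),10):
        q=plane(c,b[1],.0505)[0];v=D-q[:2];print(b[:2],q,np.hypot(*v),np.degrees(np.arctan2(v[1],v[0])))
E
```

```text
tcp_pos: [0.5426, 0.0013, 0.2969]
eef_rot: [-0.001, 0.18, 0.984, 0.0]
tcp_pos: [0.5427, 0.0013, 0.2973]
eef_rot: [-0.001, 0.026, 1.0, 0.0]
[0.54274407 0.00126864 0.29733578] 177.05941499350845
(np.int32(34), array([260.7, 201.6])) [ 5.79517738e-01 -5.94252479e-05  5.05000000e-02] 0.10333091050466872 -3.073657834928179
```

```bash
echo '[0, 0.03, 0, 0, 0, 0, 0.004, 0.372, 0, 0, 0, -0.035, 0.004, 0.372, 0, 0, 0, -0.035, 0.004, 0.372, 0, 0, 0, -0.035, 0.004, 0.372, 0, 0, 0, -0.035, 0.004, 0.372, 0, 0, 0, -0.035, 0.004, 0.372, 0, 0, 0, -0.035, 0.004, 0.372, 0, 0, 0, -0.035, 0.004, 0.372, 0, 0, 0, -0.035, 0.004, 0.372, 0, 0, 0, -0.035]' > path.dat && python3 steer.py path.dat 0.57|grep -E "tcp|eef"; echo '[0, 0, 0.03, 0, 0, 0, 0, 0, 0.06, 0, 0, 0, 0, 0, 0.06, 0, 0, 0, 0, 0, 0.06, 0, 0, 0]' > path.dat && python3 steer.py path.dat |grep -E "tcp|eef"
cat > hole.py <<'E'
from boards import *
import sys
k,zz=sys.argv[1],.008
tag=sys.argv[2];c,i=snap("wrist",tag);p,r=tcp();print(p,np.degrees(np.arctan2(*r.as_matrix()[1::-1,0])))
hs=cv2.cvtColor(i,cv2.COLOR_BGR2HSV)
for b in blobs(cv2.inRange(hs,(22,100,100),(36,255,255)),15):
    if b[0]<600: print("hole",b[:2],plane(c,b[1],zz)[0].round(4))
m=mask(i,k,{"red":185,"blue":110,"green":70}[k],50);m=cv2.morphologyEx(m,cv2.MORPH_CLOSE,np.ones((9,9),np.uint8))
for a,ce,l in blobs(m,500):
    print("board",a,cv2.minAreaRect((plane(c,np.argwhere(l)[:,::-1],.01)[:,:2]*1000).astype(np.float32)))
E
python3 hole.py red w11
```

```text
tcp_pos: [0.5553, 0.3783, 0.297]
eef_rot: [-0.001, 0.006, 1.0, 0.0]
tcp_pos: [0.5566, 0.3726, 0.2375]
eef_rot: [-0.001, 0.007, 1.0, -0.001]
[0.55714005 0.37273458 0.23947414] 179.16584722264014
hole (np.int32(145), array([191.4, 110.3])) [0.4911 0.3052 0.008 ]
hole (np.int32(97), array([261.6, 207.6])) [0.5941 0.3732 0.008 ]
board 2418 ((569.38916015625, 373.8047790527344), (52.76325607299805, 88.69886016845703), 88.82067108154297)
```

```bash
echo '[0, 0.001, 0.04, 0, 0, 0, 0, 0.001, 0.08, 0, 0, 0, 0, 0.001, 0.12, 0, 0, 0, 0, 0.001, 0.152, 0, 0, 0, 0, 0.001, 0.152, 0, 0, 0, 0, 0.001, 0.152, 0, 0, 0]' > path.dat && python3 steer.py path.dat |grep -E "tcp|cont"; echo '[0, 0, 0, 0, 0, 0, 0, 0, 0, 0, 0, 0, 0, 0, 0, 0, 0, 0, 0, 0, 0, 0, 0, 0, 0, 0, 0, 0, 0, 0, 0, 0, 0, 0, 0, 0]' > path.dat && python3 steer.py path.dat 0.1 35 ; echo '[0, 0, -0.01, 0, 0, 0, 0, 0, -0.04, 0, 0, 0, 0, 0, -0.08, 0, 0, 0, 0, 0, -0.1, 0, 0, 0, 0, 0, -0.1, 0, 0, 0, 0, 0, -0.1, 0, 0, 0]' > path.dat && python3 steer.py path.dat; python3 -c "
from h import *
p,r=tcp();print(p,np.degrees(np.arctan2(*r.as_matrix()[1::-1,0])))
D=np.array([.6827,-.0056]);a=np.radians(-2.9);u=np.array([np.cos(a),np.sin(a)])
t=D-.152*u;print(t,r.inv().apply(np.r_[t,p[2]]-p))"
```

```text
tcp_pos: [0.5577, 0.3739, 0.0876]
contact_force: [0.0, -0.2, 1.0]
clock: 19.7
tcp_pos: [0.5572, 0.3742, 0.0876]
eef_rot: [0.001, 0.006, 1.0, 0.0]
contact_force: [-1.2, -0.1, 6.7]
opening: 0.293
gripper_force: 34.9
clock: 20.2
tcp_pos: [0.5568, 0.374, 0.1871]
eef_rot: [0.001, 0.006, 1.0, 0.0]
contact_force: [-0.1, -1.1, -2.7]
opening: 0.294
gripper_force: 34.9
[0.55679502 0.37404652 0.18714774] 179.26948427603128
[0.53089466 0.00209013] [ 2.11559630e-02 -3.72256295e-01 -2.48168678e-04]
```

```bash
echo '[0, -0.02, 0, 0, 0, 0, 0.021, -0.06, 0, 0, 0, 0, 0.021, -0.372, 0, 0, 0, 0.038, 0.021, -0.372, 0, 0, 0, 0.038, 0.021, -0.372, 0, 0, 0, 0.038, 0.021, -0.372, 0, 0, 0, 0.038, 0.021, -0.372, 0, 0, 0, 0.038, 0.021, -0.372, 0, 0, 0, 0.038, 0.021, -0.372, 0, 0, 0, 0.038, 0.021, -0.372, 0, 0, 0, 0.038]' > path.dat && python3 steer.py path.dat |grep -E "tcp"; echo '[0, 0, 0, 0, 0, 0, 0, 0, 0, 0, 0, 0, 0, 0, 0, 0, 0, 0, 0, 0, 0, 0, 0, 0]' > path.dat && python3 steer.py path.dat
cat > held.py <<'E'
from h import *
import sys
k,tag,off=sys.argv[1],sys.argv[2],float(sys.argv[3])
c,i=snap("wrist",tag);p,r=tcp();print(p,np.degrees(np.arctan2(*r.as_matrix()[1::-1,0])))
D=np.array([.6827,-.0056]);a=np.radians(-2.9);u=np.array([np.cos(a),np.sin(a)])
t=D-.152*u;print(t,r.inv().apply(np.r_[t,p[2]]-p).round(4))
print("pred outer corners",[proj(c,p+r.apply([.033,y,off-.005]))[0].round(1) for y in(-.027,.027)])
m=mask(i,k,{"red":160,"blue":110,"green":70}[k],50);m[250:]=0
# rows: width of color at each row near the outer edge
for y in range(165,200,2):
    x=np.where(m[y,150:380])[0]+150
    print(y,len(x),(x.min(),x.max()) if len(x) else None,end="; ")
E
python3 held.py red w12 .0826
```

```text
tcp_pos: [0.5299, -0.0011, 0.1846]
clock: 21.37
tcp_pos: [0.5307, 0.0034, 0.1856]
eef_rot: [-0.001, 0.025, 1.0, 0.0]
contact_force: [0.2, 0.6, -2.2]
opening: 0.293
gripper_force: 34.9
[0.53079853 0.00347802 0.1857784 ] 177.18646845457593
[0.53089466 0.00209013] [-0.0002 -0.0014 -0.    ]
pred outer corners [array([209.7, 179.1]), array([309.8, 179.1])]
165 0 None; 167 0 None; 169 0 None; 171 76 (np.int64(220), np.int64(295)); 173 76 (np.int64(220), np.int64(295)); 175 76 (np.int64(220), np.int64(295)); 177 77 (np.int64(219), np.int64(295)); 179 97 (np.int64(213), np.int64(309)); 181 98 (np.int64(213), np.int64(310)); 183 62 (np.int64(213), np.int64(310)); 185 41 (np.int64(213), np.int64(310)); 187 40 (np.int64(213), np.int64(309)); 189 40 (np.int64(213), np.int64(309)); 191 40 (np.int64(213), np.int64(309)); 193 41 (np.int64(213), np.int64(309)); 195 41 (np.int64(213), np.int64(309)); 197 42 (np.int64(213), np.int64(309)); 199 98 (np.int64(212), np.int64(309));
```

```bash
echo '[0, -0.002, 0.03, 0, 0, 0, 0, -0.002, 0.044, 0, 0, 0, 0, -0.002, 0.044, 0, 0, 0, 0, -0.002, 0.044, 0, 0, 0]' > path.dat && python3 steer.py path.dat |grep -E "tcp|cont"; echo '[0, 0, 0.002, 0, 0, 0, 0, 0, 0.006, 0, 0, 0, 0, 0, 0.006, 0, 0, 0, 0, 0, 0.006, 0, 0, 0]' > path.dat && python3 steer.py path.dat |grep -E "tcp|cont"; echo '[0, 0, 0.001, 0, 0, 0, 0, 0, 0.001, 0, 0, 0, 0, 0, 0.001, 0, 0, 0]' > path.dat && python3 steer.py path.dat |grep -E "tcp|cont"; echo '[0, 0, 0.001, 0, 0, 0, 0, 0, 0.001, 0, 0, 0, 0, 0, 0.001, 0, 0, 0]' > path.dat && python3 steer.py path.dat |grep -E "tcp|cont"; echo '[0, 0, 0.001, 0, 0, 0, 0, 0, 0.001, 0, 0, 0, 0, 0, 0.001, 0, 0, 0]' > path.dat && python3 steer.py path.dat |grep -E "tcp|cont"
```

```text
tcp_pos: [0.5308, 0.001, 0.1422]
contact_force: [0.2, 0.1, -0.7]
tcp_pos: [0.531, 0.0004, 0.1366]
contact_force: [-0.0, -0.0, -1.2]
tcp_pos: [0.531, 0.0003, 0.1354]
contact_force: [0.1, 0.6, -1.5]
tcp_pos: [0.5309, 0.0003, 0.1343]
contact_force: [1.0, 0.0, -2.5]
tcp_pos: [0.531, 0.0003, 0.1336]
contact_force: [-3.8, -0.4, 3.2]
```

Contact again came where expected (~0.134). Lift, slide in, lower, release.

```bash
echo '[0, 0, -0.0015, 0, 0, 0, 0, 0, -0.0021, 0, 0, 0, 0, 0, -0.0021, 0, 0, 0]' > path.dat && python3 steer.py path.dat |grep -E "tcp|cont";echo '[-0.003, 0, 0, 0, 0, 0, -0.006, 0, 0, 0, 0, 0, -0.009, 0, 0, 0, 0, 0, -0.0119, 0, 0, 0, 0, 0, -0.0119, 0, 0, 0, 0, 0, -0.0119, 0, 0, 0, 0, 0]' > path.dat && python3 steer.py path.dat |grep -E "tcp|cont";echo '[0, 0, 0.002, 0, 0, 0, 0, 0, 0.004, 0, 0, 0, 0, 0, 0.005, 0, 0, 0, 0, 0, 0.005, 0, 0, 0]' > path.dat && python3 steer.py path.dat |grep -E "tcp|cont"; echo '[0, 0, 0.001, 0, 0, 0, 0, 0, 0.002, 0, 0, 0, 0, 0, 0.002, 0, 0, 0]' > path.dat && python3 steer.py path.dat |grep -E "tcp|cont"
```

```text
tcp_pos: [0.5309, 0.0003, 0.1354]
contact_force: [0.3, -0.3, -2.4]
tcp_pos: [0.5429, -0.0003, 0.1353]
contact_force: [0.0, 0.0, -2.0]
tcp_pos: [0.5426, -0.0003, 0.1301]
contact_force: [-0.1, -0.1, -1.5]
tcp_pos: [0.5427, -0.0003, 0.1282]
contact_force: [-0.9, 0.1, -2.2]
```

```bash
echo '[0, 0, 0.0008, 0, 0, 0, 0, 0, 0.0008, 0, 0, 0, 0, 0, 0.0008, 0, 0, 0]' > path.dat && python3 steer.py path.dat |grep -E "tcp|cont"; echo '[0, 0, 0, 0, 0, 0, 0, 0, 0, 0, 0, 0, 0, 0, 0, 0, 0, 0, 0, 0, 0, 0, 0, 0, 0, 0, 0, 0, 0, 0]' > path.dat && python3 steer.py path.dat 0.5 |grep -E "tcp|cont|open";echo '[0, 0, -0.02, 0, 0, 0, 0, 0, -0.06, 0, 0, 0, 0, 0, -0.1, 0, 0, 0, 0, 0, -0.14, 0, 0, 0, 0, 0, -0.167, 0, 0, 0, 0, 0, -0.167, 0, 0, 0, 0, 0, -0.167, 0, 0, 0]' > path.dat && python3 steer.py path.dat|grep tcp;python3 - <<'E'
from h import *
c,i=snap("wrist","w13");p,r=tcp();print(p,np.degrees(np.arctan2(*r.as_matrix()[1::-1,0])))
cv2.imwrite("pics/w13c.png",i[60:290,100:430].repeat(2,0).repeat(2,1))
E
```

```text
tcp_pos: [0.5429, -0.0003, 0.1277]
contact_force: [0.0, -0.1, -2.2]
tcp_pos: [0.5428, -0.0003, 0.1277]
contact_force: [1.0, -0.0, 0.5]
opening: 0.5
tcp_pos: [0.543, -0.0003, 0.2956]
[ 5.42580332e-01 -2.39043327e-04  2.94028387e-01] 177.0916014816566
```

View pics/w13c.png

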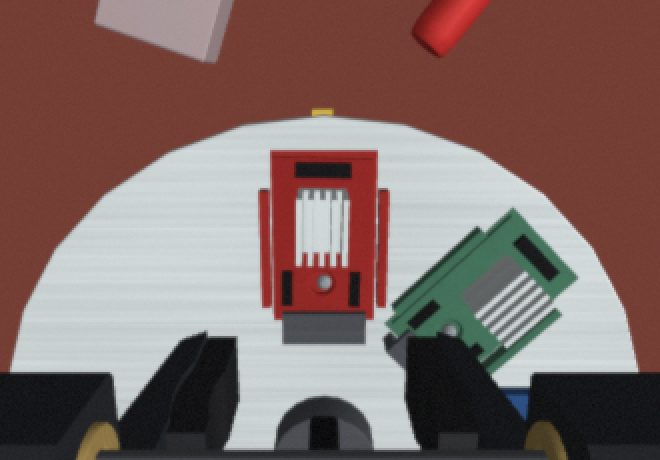

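Red is seated, with the pin in its hole at (324,283) in the crop. Now I'll turn the dial two stops to bring up blue.

```bash
echo '[-0.14, 0.0017, 0, 0, 0, 0.5, -0.14, 0.0017, 0, 0, 0, 1.0, -0.14, 0.0017, 0, 0, 0, 1.57, -0.14, 0.0017, 0, 0, 0, 1.57, -0.14, 0.0017, 0, 0, 0, 1.57, -0.14, 0.0017, 0, 0, 0, 1.57, -0.14, 0.0017, 0, 0, 0, 1.57, -0.14, 0.0017, 0, 0, 0, 1.57, -0.14, 0.0017, 0, 0, 0, 1.57, -0.14, 0.0017, 0, 0, 0, 1.57]' > path.dat && python3 steer.py path.dat 1.0|grep -E "tcp|eef"; echo '[0, 0, 0, 0, 0, 0.1, 0, 0, 0, 0, 0, 0.2, 0, 0, 0, 0, 0, 0.32, 0, 0, 0, 0, 0, 0.32, 0, 0, 0, 0, 0, 0.32]' > path.dat && python3 steer.py path.dat |grep -E "tcp|eef"; python3 -c "
from h import *
p,r=tcp();print(p,np.degrees(np.arctan2(*r.as_matrix()[1::-1,0])),r.inv().apply(np.array([.6827,-.0056,.138])-p).round(4))"
```

```text
tcp_pos: [0.6825, -0.0057, 0.2921]
eef_rot: [-0.002, 0.608, 0.794, -0.001]
tcp_pos: [0.6826, -0.0057, 0.2929]
eef_rot: [-0.001, 0.723, 0.69, -0.001]
[ 0.68256559 -0.00571009  0.29286776] 87.33193360997795 [1.000e-04 5.000e-04 1.549e-01]
```

```bash
echo '[0, 0, 0.03, 0, 0, 0, 0, 0, 0.07, 0, 0, 0, 0, 0, 0.11, 0, 0, 0, 0, 0, 0.14, 0, 0, 0, 0, 0, 0.155, 0, 0, 0, 0, 0, 0.155, 0, 0, 0, 0, 0, 0.155, 0, 0, 0]' > path.dat && python3 steer.py path.dat |grep -E "tcp|cont"; echo '[0, 0, 0, 0, 0, 0, 0, 0, 0, 0, 0, 0, 0, 0, 0, 0, 0, 0, 0, 0, 0, 0, 0, 0, 0, 0, 0, 0, 0, 0]' > path.dat && python3 steer.py path.dat 0.5 60 |grep -E "tcp|cont|open"
echo '[0, 0, 0, 0, 0, -0.08, 0, 0, 0, 0, 0, -0.16, 0, 0, 0, 0, 0, -0.24, 0, 0, 0, 0, 0, -0.32, 0, 0, 0, 0, 0, -0.4, 0, 0, 0, 0, 0, -0.48, 0, 0, 0, 0, 0, -0.56, 0, 0, 0, 0, 0, -0.64, 0, 0, 0, 0, 0, -0.72, 0, 0, 0, 0, 0, -0.785]' > path.dat && python3 steer.py path.dat |grep -E "eef|tcp|cont|open"; echo '[0, 0, 0, 0, 0, -0.08, 0, 0, 0, 0, 0, -0.16, 0, 0, 0, 0, 0, -0.24, 0, 0, 0, 0, 0, -0.32, 0, 0, 0, 0, 0, -0.4, 0, 0, 0, 0, 0, -0.48, 0, 0, 0, 0, 0, -0.56, 0, 0, 0, 0, 0, -0.64, 0, 0, 0, 0, 0, -0.72, 0, 0, 0, 0, 0, -0.785]' > path.dat && python3 steer.py path.dat |grep -E "eef|tcp|cont|open"; echo '[0, 0, 0, 0, 0, 0, 0, 0, 0, 0, 0, 0]' > path.dat && python3 steer.py path.dat|grep -E "eef|tcp|cont"; python3 -c "
from h import *
print(ctrl.sense()['ft_torque'])"
```

```text
tcp_pos: [0.6826, -0.0057, 0.1391]
contact_force: [-0.0, 0.5, 0.3]
tcp_pos: [0.6837, -0.0058, 0.1407]
contact_force: [8.0, 0.1, -0.1]
opening: 0.72
tcp_pos: [0.6834, -0.0059, 0.1407]
eef_rot: [0.002, 0.404, 0.915, 0.0]
contact_force: [2.4, -0.8, 0.7]
opening: 0.718
tcp_pos: [0.6832, -0.0063, 0.1407]
eef_rot: [0.001, 0.024, 1.0, 0.0]
contact_force: [0.9, -4.3, 2.1]
opening: 0.718
tcp_pos: [0.6832, -0.0063, 0.1407]
eef_rot: [0.001, 0.027, 1.0, -0.0]
contact_force: [0.6, -4.8, 4.9]
[ 0.53596684 -0.20774303 -0.44131891]
```

```bash
echo '[0, 0, 0, 0, 0, 0, 0, 0, 0, 0, 0, 0, 0, 0, 0, 0, 0, 0, 0, 0, 0, 0, 0, 0, 0, 0, 0, 0, 0, 0]' > path.dat && python3 steer.py path.dat 1.0 35|grep -E "tcp|cont|open"; echo '[0, 0, -0.03, 0, 0, 0, 0, 0, -0.07, 0, 0, 0, 0, 0, -0.11, 0, 0, 0, 0, 0, -0.14, 0, 0, 0, 0.02, 0, -0.16, 0, 0, 0, 0.14, 0, -0.16, 0, 0, 0, 0.14, 0, -0.16, 0, 0, 0, 0.14, 0, -0.16, 0, 0, 0, 0.14, 0, -0.16, 0, 0, 0, 0.14, 0, -0.16, 0, 0, 0]' > path.dat && python3 steer.py path.dat |grep -E "tcp|cont"
python3 - <<'E'
from h import *
p,r=tcp();print(p,np.degrees(np.arctan2(*r.as_matrix()[1::-1,0])))
c,i=snap("wrist","w14");hs=cv2.cvtColor(i,cv2.COLOR_BGR2HSV);D=np.array([.6827,-.0056])
m=mask(i,"blue",110,50);L=[b for b in blobs(m,600) if abs(plane(c,b[1],.045)[0][1])<.06 and b[1][1]>90]
for a,ce,l in L:
    f=np.zeros(l.shape,np.uint8);cv2.drawContours(f,[max(cv2.findContours(l.astype(np.uint8),0,1)[0],key=len)],-1,1,-1)
    for b in blobs(f*cv2.inRange(hs,(0,0,90),(180,70,255)),10):
        q=plane(c,b[1],.0505)[0];v=D-q[:2];print(b[:2],q,np.hypot(*v),np.degrees(np.arctan2(v[1],v[0])))
print(r.inv().apply(np.array([.454,.3055,p[2]])-p).round(4))
cv2.imwrite("pics/w14c.png",i[60:290,100:430].repeat(2,0).repeat(2,1))
E
```

```text
tcp_pos: [0.6826, -0.0055, 0.1394]
contact_force: [-0.2, -0.8, -0.1]
opening: 0.999
tcp_pos: [0.5418, 0.0017, 0.3003]
contact_force: [1.3, 0.4, 0.8]
[0.54176454 0.00169135 0.3002506 ] 177.07723385086302
(np.int32(36), array([259.5, 201.2])) [ 0.57944994 -0.00114682  0.0505    ] 0.1033460452986283 -2.4696411692686207
[ 1.031e-01  2.989e-01 -1.000e-04]
```

Blue's nest is at the mark (-2.5°, pin at radius 103.3 mm). I'll fetch the blue board.

```bash
echo '[0, 0.03, 0, 0, 0, 0, 0.103, 0.299, 0, 0, 0, -0.04, 0.103, 0.299, 0, 0, 0, -0.04, 0.103, 0.299, 0, 0, 0, -0.04, 0.103, 0.299, 0, 0, 0, -0.04, 0.103, 0.299, 0, 0, 0, -0.04, 0.103, 0.299, 0, 0, 0, -0.04, 0.103, 0.299, 0, 0, 0, -0.04, 0.103, 0.299, 0, 0, 0, -0.04, 0.103, 0.299, 0, 0, 0, -0.04]' > path.dat && python3 steer.py path.dat 0.57|grep -E "tcp|eef"; echo '[0, 0, 0.03, 0, 0, 0, 0, 0, 0.06, 0, 0, 0, 0, 0, 0.06, 0, 0, 0, 0, 0, 0.06, 0, 0, 0]' > path.dat && python3 steer.py path.dat |grep -E "tcp|eef"
python3 hole.py blue w15
```

```text
tcp_pos: [0.4556, 0.307, 0.2994]
eef_rot: [0.0, 0.004, 1.0, 0.0]
tcp_pos: [0.4561, 0.3044, 0.2393]
eef_rot: [-0.001, 0.006, 1.0, -0.0]
[0.45644067 0.30470658 0.24074064] 179.30522265999224
hole (np.int32(103), array([261.6, 204.8])) [0.4913 0.3052 0.008 ]
hole (np.int32(185), array([293.8, 317.4])) [0.6368 0.3428 0.008 ]
board 2942 ((466.2351989746094, 305.4139404296875), (52.393165588378906, 88.50526428222656), 89.1534423828125)
```

```bash
echo '[0.002, 0.001, 0.04, 0, 0, 0, 0.002, 0.001, 0.08, 0, 0, 0, 0.002, 0.001, 0.12, 0, 0, 0, 0.002, 0.001, 0.1535, 0, 0, 0, 0.002, 0.001, 0.1535, 0, 0, 0, 0.002, 0.001, 0.1535, 0, 0, 0]' > path.dat && python3 steer.py path.dat |grep -E "tcp|cont"; echo '[0, 0, 0, 0, 0, 0, 0, 0, 0, 0, 0, 0, 0, 0, 0, 0, 0, 0, 0, 0, 0, 0, 0, 0, 0, 0, 0, 0, 0, 0, 0, 0, 0, 0, 0, 0]' > path.dat && python3 steer.py path.dat 0.1 35 ; echo '[0, 0, -0.01, 0, 0, 0, 0, 0, -0.04, 0, 0, 0, 0, 0, -0.08, 0, 0, 0, 0, 0, -0.1, 0, 0, 0, 0, 0, -0.1, 0, 0, 0, 0, 0, -0.1, 0, 0, 0]' > path.dat && python3 steer.py path.dat; python3 -c "
from h import *
p,r=tcp();print(p,np.degrees(np.arctan2(*r.as_matrix()[1::-1,0])))
D=np.array([.6827,-.0056]);a=np.radians(-2.7);u=np.array([np.cos(a),np.sin(a)])
t=D-.152*u;print(t,r.inv().apply(np.r_[t,p[2]]-p))"
```

```text
tcp_pos: [0.4544, 0.3063, 0.0869]
contact_force: [0.5, 0.1, -0.0]
clock: 33.07
tcp_pos: [0.4537, 0.3063, 0.0872]
eef_rot: [0.001, 0.005, 1.0, 0.0]
contact_force: [-1.2, -2.4, 6.7]
opening: 0.293
gripper_force: 35.0
clock: 33.57
tcp_pos: [0.4532, 0.3063, 0.1869]
eef_rot: [0.001, 0.005, 1.0, 0.0]
contact_force: [-0.1, -0.4, -2.6]
opening: 0.295
gripper_force: 35.0
[0.45319997 0.30629299 0.18694992] 179.38423646704769
[0.53086874 0.00156018] [-8.09391177e-02 -3.03880531e-01 -7.13827125e-05]
```

```bash
echo '[0, -0.02, 0, 0, 0, 0, -0.02, -0.06, 0, 0, 0, 0, -0.081, -0.304, 0, 0, 0, 0.036, -0.081, -0.304, 0, 0, 0, 0.036, -0.081, -0.304, 0, 0, 0, 0.036, -0.081, -0.304, 0, 0, 0, 0.036, -0.081, -0.304, 0, 0, 0, 0.036, -0.081, -0.304, 0, 0, 0, 0.036, -0.081, -0.304, 0, 0, 0, 0.036, -0.081, -0.304, 0, 0, 0, 0.036]' > path.dat && python3 steer.py path.dat |grep -E "tcp"; echo '[0, 0, 0, 0, 0, 0, 0, 0, 0, 0, 0, 0, 0, 0, 0, 0, 0, 0, 0, 0, 0, 0, 0, 0]' > path.dat && python3 steer.py path.dat
python3 held.py blue w16 .0822
```

```text
tcp_pos: [0.5306, -0.0006, 0.1844]
clock: 34.73
tcp_pos: [0.5307, 0.0026, 0.186]
eef_rot: [-0.0, 0.023, 1.0, 0.0]
contact_force: [-2.0, -0.1, -1.9]
opening: 0.293
gripper_force: 35.0
[0.53074803 0.00238976 0.18602477] 177.40748153063157
[0.53089466 0.00209013] [-0.0002 -0.0003 -0.    ]
pred outer corners [array([209.2, 179.1]), array([309.5, 179.2])]
165 0 None; 167 0 None; 169 0 None; 171 77 (np.int64(219), np.int64(295)); 173 77 (np.int64(219), np.int64(295)); 175 77 (np.int64(219), np.int64(295)); 177 77 (np.int64(219), np.int64(295)); 179 98 (np.int64(212), np.int64(309)); 181 99 (np.int64(212), np.int64(310)); 183 99 (np.int64(212), np.int64(310)); 185 43 (np.int64(212), np.int64(310)); 187 43 (np.int64(212), np.int64(309)); 189 43 (np.int64(212), np.int64(309)); 191 43 (np.int64(212), np.int64(309)); 193 43 (np.int64(212), np.int64(309)); 195 43 (np.int64(212), np.int64(309)); 197 43 (np.int64(212), np.int64(309)); 199 99 (np.int64(211), np.int64(309));
```

```bash
echo '[0, -0.002, 0.03, 0, 0, 0, 0, -0.002, 0.044, 0, 0, 0, 0, -0.002, 0.044, 0, 0, 0, 0, -0.002, 0.044, 0, 0, 0]' > path.dat && python3 steer.py path.dat |grep -E "tcp|cont"; echo '[0, 0, 0.002, 0, 0, 0, 0, 0, 0.006, 0, 0, 0, 0, 0, 0.006, 0, 0, 0, 0, 0, 0.006, 0, 0, 0]' > path.dat && python3 steer.py path.dat |grep -E "tcp|cont"; echo '[0, 0, 0.001, 0, 0, 0, 0, 0, 0.001, 0, 0, 0, 0, 0, 0.001, 0, 0, 0]' > path.dat && python3 steer.py path.dat |grep -E "tcp|cont"; echo '[0, 0, 0.001, 0, 0, 0, 0, 0, 0.001, 0, 0, 0, 0, 0, 0.001, 0, 0, 0]' > path.dat && python3 steer.py path.dat |grep -E "tcp|cont"; echo '[0, 0, 0.001, 0, 0, 0, 0, 0, 0.001, 0, 0, 0, 0, 0, 0.001, 0, 0, 0]' > path.dat && python3 steer.py path.dat |grep -E "tcp|cont"
```

```text
tcp_pos: [0.5308, -0.0002, 0.1422]
contact_force: [0.3, 0.6, -1.5]
tcp_pos: [0.5309, -0.0006, 0.1364]
contact_force: [-0.5, 0.3, -1.4]
tcp_pos: [0.5309, -0.0006, 0.1352]
contact_force: [-0.4, -0.2, -1.1]
tcp_pos: [0.5308, -0.0006, 0.1341]
contact_force: [0.6, 0.3, -1.0]
tcp_pos: [0.5309, -0.0006, 0.1334]
contact_force: [-1.6, 0.4, 3.2]
```

```bash
echo '[0, 0, -0.0015, 0, 0, 0, 0, 0, -0.0021, 0, 0, 0, 0, 0, -0.0021, 0, 0, 0]' > path.dat && python3 steer.py path.dat |grep -E "tcp|cont";echo '[-0.003, 0, 0, 0, 0, 0, -0.006, 0, 0, 0, 0, 0, -0.009, 0, 0, 0, 0, 0, -0.0119, 0, 0, 0, 0, 0, -0.0119, 0, 0, 0, 0, 0, -0.0119, 0, 0, 0, 0, 0]' > path.dat && python3 steer.py path.dat |grep -E "tcp|cont";echo '[0, 0, 0.002, 0, 0, 0, 0, 0, 0.004, 0, 0, 0, 0, 0, 0.005, 0, 0, 0, 0, 0, 0.005, 0, 0, 0]' > path.dat && python3 steer.py path.dat |grep -E "tcp|cont"; echo '[0, 0, 0.001, 0, 0, 0, 0, 0, 0.002, 0, 0, 0, 0, 0, 0.002, 0, 0, 0]' > path.dat && python3 steer.py path.dat |grep -E "tcp|cont"
```

```text
tcp_pos: [0.5309, -0.0006, 0.1352]
contact_force: [-0.7, -0.2, -2.6]
tcp_pos: [0.5428, -0.0012, 0.1351]
contact_force: [-0.3, -0.2, -0.9]
tcp_pos: [0.5425, -0.0011, 0.1299]
contact_force: [0.3, 0.6, -1.0]
tcp_pos: [0.5427, -0.0011, 0.128]
contact_force: [-0.4, 0.6, -2.4]
```

```bash
echo '[0, 0, 0.0006, 0, 0, 0, 0, 0, 0.0006, 0, 0, 0, 0, 0, 0.0006, 0, 0, 0]' > path.dat && python3 steer.py path.dat |grep -E "tcp|cont"; echo '[0, 0, 0, 0, 0, 0, 0, 0, 0, 0, 0, 0, 0, 0, 0, 0, 0, 0, 0, 0, 0, 0, 0, 0, 0, 0, 0, 0, 0, 0]' > path.dat && python3 steer.py path.dat 0.5 |grep -E "tcp|cont|open";echo '[0, 0, -0.02, 0, 0, 0, 0, 0, -0.06, 0, 0, 0, 0, 0, -0.1, 0, 0, 0, 0, 0, -0.14, 0, 0, 0, 0, 0, -0.167, 0, 0, 0, 0, 0, -0.167, 0, 0, 0, 0, 0, -0.167, 0, 0, 0]' > path.dat && python3 steer.py path.dat|grep tcp;python3 - <<'E'
from h import *
c,i=snap("wrist","w17");p,r=tcp();print(p,np.degrees(np.arctan2(*r.as_matrix()[1::-1,0])),r.inv().apply(np.array([.6827,-.0056,.1385])-p).round(4))
cv2.imwrite("pics/w17c.png",i[60:290,100:430].repeat(2,0).repeat(2,1))
E
```

```text
tcp_pos: [0.5427, -0.0012, 0.1276]
contact_force: [-0.4, 0.9, -1.0]
tcp_pos: [0.5428, -0.0011, 0.1277]
contact_force: [0.1, -0.6, 0.3]
opening: 0.5
tcp_pos: [0.5429, -0.0011, 0.2956]
[ 0.54250261 -0.00111435  0.29403054] 177.317811242779 [-0.1403  0.0021  0.1554]
```

View pics/w17c.png

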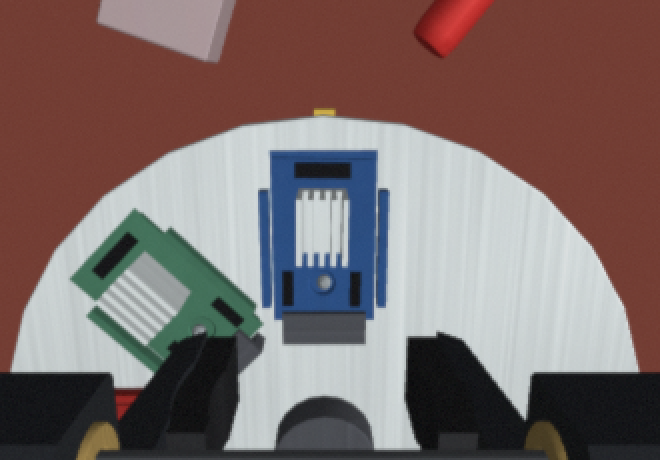

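Blue is seated, with the pin in its hole at (323,283) in the crop, and green is still in place. Last step: the inspection stop, this time gripping across the bar because the head is clear on this leg.

```bash
echo '[-0.14, 0.002, 0, 0, 0, 0.5, -0.14, 0.002, 0, 0, 0, 1.0, -0.14, 0.002, 0, 0, 0, 1.57, -0.14, 0.002, 0, 0, 0, 1.57, -0.14, 0.002, 0, 0, 0, 1.57, -0.14, 0.002, 0, 0, 0, 1.57, -0.14, 0.002, 0, 0, 0, 1.57, -0.14, 0.002, 0, 0, 0, 1.57, -0.14, 0.002, 0, 0, 0, 1.57, -0.14, 0.002, 0, 0, 0, 1.57]' > path.dat && python3 steer.py path.dat 0.57|grep -E "tcp|eef"; echo '[0, 0, 0, 0, 0, 0.1, 0, 0, 0, 0, 0, 0.2, 0, 0, 0, 0, 0, 0.32, 0, 0, 0, 0, 0, 0.32, 0, 0, 0, 0, 0, 0.32]' > path.dat && python3 steer.py path.dat |grep -E "tcp|eef"; python3 -c "
from h import *
p,r=tcp();print(p,np.degrees(np.arctan2(*r.as_matrix()[1::-1,0])),r.inv().apply(np.array([.6827,-.0056,.138])-p).round(4))"
```

```text
tcp_pos: [0.6824, -0.0057, 0.2921]
eef_rot: [-0.002, 0.606, 0.795, -0.001]
tcp_pos: [0.6825, -0.0057, 0.2929]
eef_rot: [-0.001, 0.722, 0.692, -0.001]
[ 0.68251045 -0.00567495  0.29290742] 87.56552103883843 [0.     0.0006 0.1549]
```

```bash
echo '[0, 0, 0.03, 0, 0, 0, 0, 0, 0.07, 0, 0, 0, 0, 0, 0.11, 0, 0, 0, 0, 0, 0.14, 0, 0, 0, 0, 0, 0.155, 0, 0, 0, 0, 0, 0.155, 0, 0, 0, 0, 0, 0.155, 0, 0, 0]' > path.dat && python3 steer.py path.dat |grep -E "tcp|cont"; echo '[0, 0, 0, 0, 0, 0, 0, 0, 0, 0, 0, 0, 0, 0, 0, 0, 0, 0, 0, 0, 0, 0, 0, 0, 0, 0, 0, 0, 0, 0]' > path.dat && python3 steer.py path.dat 0.05 40 |grep -E "tcp|cont|open"
echo '[0, 0, 0, 0, 0, -0.08, 0, 0, 0, 0, 0, -0.16, 0, 0, 0, 0, 0, -0.24, 0, 0, 0, 0, 0, -0.32, 0, 0, 0, 0, 0, -0.4, 0, 0, 0, 0, 0, -0.48, 0, 0, 0, 0, 0, -0.56, 0, 0, 0, 0, 0, -0.64, 0, 0, 0, 0, 0, -0.72, 0, 0, 0, 0, 0, -0.785]' > path.dat && python3 steer.py path.dat |grep -E "eef|tcp|cont|open"; echo '[0, 0, 0, 0, 0, 0, 0, 0, 0, 0, 0, 0]' > path.dat && python3 steer.py path.dat|grep -E "eef|tcp|cont"; echo '[0, 0, 0, 0, 0, 0, 0, 0, 0, 0, 0, 0, 0, 0, 0, 0, 0, 0, 0, 0, 0, 0, 0, 0, 0, 0, 0, 0, 0, 0]' > path.dat && python3 steer.py path.dat 0.57 35|grep -E "tcp|cont|open"; echo '[0, 0, -0.03, 0, 0, 0, 0, 0, -0.07, 0, 0, 0, 0, 0, -0.11, 0, 0, 0, 0, 0, -0.14, 0, 0, 0, 0, 0, -0.16, 0, 0, 0, 0, 0, -0.16, 0, 0, 0]' > path.dat && python3 steer.py path.dat |grep -E "tcp|cont"
python3 - <<'E'
from h import *
c,i=snap("wrist","w18");print(tcp()[0])
a=snap("scene","s1")[1];cv2.imwrite("pics/fin.png",np.hstack([i[:280,:400],cv2.resize(a[170:330,120:349],(400,280))]))
E
```

```text
tcp_pos: [0.6823, -0.0056, 0.1385]
contact_force: [-0.5, 0.1, 0.2]
tcp_pos: [0.6827, -0.0057, 0.1396]
contact_force: [-0.2, -0.0, -0.1]
opening: 0.215
tcp_pos: [0.6835, -0.006, 0.1396]
eef_rot: [0.001, 0.402, 0.916, 0.0]
contact_force: [6.8, -2.5, -3.0]
opening: 0.174
tcp_pos: [0.6835, -0.006, 0.1396]
eef_rot: [0.002, 0.404, 0.915, 0.0]
contact_force: [7.0, -1.9, -3.5]
tcp_pos: [0.6826, -0.0057, 0.1396]
contact_force: [-0.1, 0.4, 0.4]
opening: 0.535
tcp_pos: [0.6833, -0.0057, 0.305]
contact_force: [-0.9, -0.1, 0.7]
[ 0.68294028 -0.00570138  0.30157213]
```

View pics/fin.png

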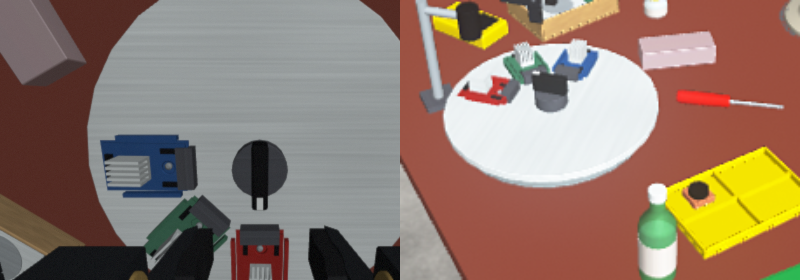

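The dial shows the bar exactly in line with the tool at the inspection stop. The red pin at (260,248) and blue pin at (168,166) are in their holes, but green is partly hidden. I'll take one clear check view from above.

```bash
echo '[0, 0, -0.04, 0, 0, 0, 0, 0, -0.08, 0, 0, 0, -0.03, -0.03, -0.08, 0, 0, -0.84, -0.03, -0.03, -0.08, 0, 0, -0.84, -0.03, -0.03, -0.08, 0, 0, -0.84, -0.03, -0.03, -0.08, 0, 0, -0.84, -0.03, -0.03, -0.08, 0, 0, -0.84, -0.03, -0.03, -0.08, 0, 0, -0.84, -0.03, -0.03, -0.08, 0, 0, -0.84, -0.03, -0.03, -0.08, 0, 0, -0.84]' > path.dat && python3 steer.py path.dat | grep -E "tcp|cont"
python3 - <<'E'
from h import *
c,i=snap("wrist","w19");print(tcp()[0])
cv2.imwrite("pics/w19c.png",cv2.resize(i[40:290,100:430],None,fx=2.2,fy=2.2))
E
```

```text
tcp_pos: [0.6808, -0.0481, 0.3771]
contact_force: [0.1, -0.2, -0.1]
[ 0.68074114 -0.04814227  0.37748608]
```

View pics/w19c.png

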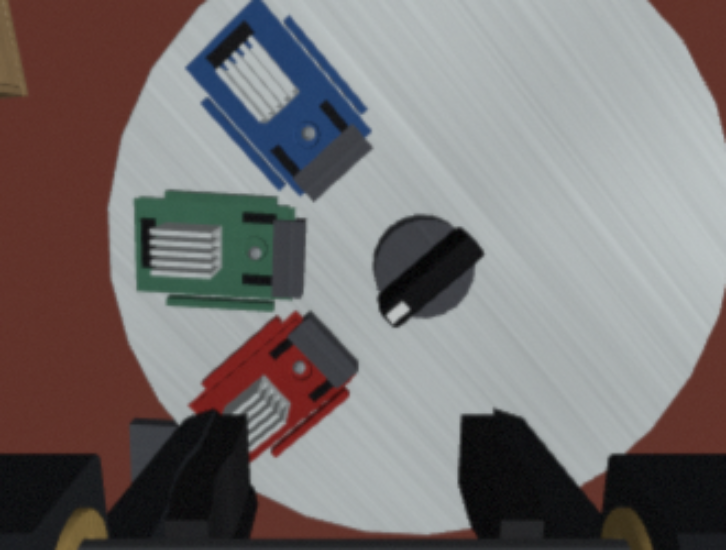

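All three boards lie flat under their keepers with the pins in the holes (blue (309,132), green (256,252), red (301,368)). The dial is at the last stop and the robot is clear.

```bash
echo '[0, 0, 0, 0, 0, 0, 0, 0, 0, 0, 0, 0]' > path.dat && python3 steer.py path.dat | grep clock; python3 -c "
from cell import ctrl
print(ctrl.finish_job())"
```

```text
clock: 44.15
the job is handed in; nothing more can be done
None
```

The red, green and blue boards are all seated flat on their pins under the keepers, the dial is at the inspection stop, and I handed the job in at about 44 s; the hand-in returned no verdict.

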